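Put away the screen press's changeover set

TASK

Put the screen press's changeover parts away: lay every black roller that stands on the bench on its side in the cradle, one to a slot and centred on its two supports, then lock them in by pushing the red-handled rod through both yellow eyes until the handle is up against the eye. Hang every clamp bridge over the steel bar by its notch so that it hangs straight, and leave the other things on the bench where they are.

Things in the scene. Friction and masses are not known exactly. Their poses are not given: they have to be found in the camera images.
- cradle: roller cradle, fixed: base 130 (x) by 196 (y) by 10 mm; blue V slots in pairs at x = +-38 mm (12 mm thick, tops 43 mm high, open down to the base between them), three pairs 64 mm apart along y. A roller lies along x; in its slot the middle of its axis is at x = 0, y = -64, 0 or +64, z = 50 mm. Yellow posts with eyes at x = +44, y = +-88 mm, 98 mm high. Origin: centre of underside, z up
- eye_left (a point): centre of the hole in the yellow eye at the cradle's +y end (cradle x +44, y +88, z 80 mm): eye block 36 mm square, 10 mm thick along y, hole 18 mm wide running along the cradle's y. The other eye is its twin at y = -88 mm
- roller1: press roller, black rubber with aluminium ends: plain cylinder 32 mm in diameter, 120 mm long, about 0.22 kg, standing upright on the bench at the start. Origin: centre of the end it stands on; z along its axis. May be absent.
- roller1_mid (a point): middle of that roller's axis
- roller2: press roller, black rubber with aluminium ends: plain cylinder 32 mm in diameter, 120 mm long, about 0.22 kg, standing upright on the bench at the start. Origin: centre of the end it stands on; z along its axis. May be absent.
- roller2_mid (a point): middle of that roller's axis
- roller3: press roller, black rubber with aluminium ends: plain cylinder 32 mm in diameter, 120 mm long, about 0.22 kg, standing upright on the bench at the start. Origin: centre of the end it stands on; z along its axis. May be absent.
- roller3_mid (a point): middle of that roller's axis
- rod: locking rod lying on the bench: red handle 50 mm long (x), 24 by 24 mm, and a steel shaft 10 mm in diameter with a round end, 235 mm long, leaving the handle along +x in line with its centre; 0.15 kg, balance point about 18 mm from the origin towards the shaft. Origin: centre of the handle's underside; shaft axis 12 mm above it. The handle is too big for the eyes
- rod_tip (a point): end of the shaft (260 mm along x)
- rod_shoulder (a point): where the shaft leaves the handle (25 mm along x)
- bridge1: clamp bridge, an upside-down aluminium U: 90 mm wide (x), 24 deep (y), 130 high; arms 10 mm thick with heavy dark feet 54 mm apart; cross piece 85 to 95 mm high; on it an orange grip block 28 (x) by 24 (y), 95 to 130 mm high; under it a black V notch for the bar, open downwards, 44 mm wide, running along y. 0.24 kg. Stands on its feet at first. Origin: between the feet, z up. May be absent
- bridge1_notch (a point): where the bar's axis lies when the bridge hangs by its V notch (73.7 mm above the origin)
- bridge2: clamp bridge, an upside-down aluminium U: 90 mm wide (x), 24 deep (y), 130 high; arms 10 mm thick with heavy dark feet 54 mm apart; cross piece 85 to 95 mm high; on it an orange grip block 28 (x) by 24 (y), 95 to 130 mm high; under it a black V notch for the bar, open downwards, 44 mm wide, running along y. 0.24 kg. Stands on its feet at first. Origin: between the feet, z up. May be absent
- bridge2_notch (a point): where the bar's axis lies when the bridge hangs by its V notch (73.7 mm above the origin)
- bridge3: clamp bridge, an upside-down aluminium U: 90 mm wide (x), 24 deep (y), 130 high; arms 10 mm thick with heavy dark feet 54 mm apart; cross piece 85 to 95 mm high; on it an orange grip block 28 (x) by 24 (y), 95 to 130 mm high; under it a black V notch for the bar, open downwards, 44 mm wide, running along y. 0.24 kg. Stands on its feet at first. Origin: between the feet, z up. May be absent
- bridge3_notch (a point): where the bar's axis lies when the bridge hangs by its V notch (73.7 mm above the origin)
- rail: steel bar 16 mm in diameter and 260 mm long, lying along the rail's own y, its axis 130 mm above the bench, on two posts at its ends; fixed. Origin: on the bench under the bar's middle.
- screwdriver: bystander, leave alone: screwdriver, 150 mm, lying on the bench
- tweezers: bystander, leave alone: steel tweezers, 110 mm long
- phone: bystander, leave alone: phone in a blue tray 85 by 165 mm, 17 mm high
- case: bystander, leave alone: clear parts case 110 by 170 mm, 32 mm high
- cleaner: bystander, leave alone: bottle 60 mm in diameter, 120 mm tall
- tape: bystander, leave alone: yellow tape roll 90 mm across, 24 mm high

How it is judged:
On the way, in this order (a step that is already met when the one before it is completed fails the run):
1. every roller present lies in a slot of the cradle (x of roller1_mid in the frame of cradle between -0.014 and 0.014 m and z of roller1_mid in the frame of cradle between 0.044 and 0.056 m and angle between the z axis of each of roller1, roller2, roller3 and the x axis of cradle, either way round below 0.1 rad and (y of roller1_mid in the frame of cradle between -0.072 and -0.056 m or y of roller1_mid in the frame of cradle between -0.008 and 0.008 m or y of roller1_mid in the frame of cradle between 0.056 and 0.072 m) and linear speed of each of roller1, roller2, roller3 below 0.03 m/s and x of roller2_mid in the frame of cradle between -0.014 and 0.014 m and z of roller2_mid in the frame of cradle between 0.044 and 0.056 m and (y of roller2_mid in the frame of cradle between -0.072 and -0.056 m or y of roller2_mid in the frame of cradle between -0.008 and 0.008 m or y of roller2_mid in the frame of cradle between 0.056 and 0.072 m) and x of roller3_mid in the frame of cradle between -0.014 and 0.014 m and z of roller3_mid in the frame of cradle between 0.044 and 0.056 m and (y of roller3_mid in the frame of cradle between -0.072 and -0.056 m or y of roller3_mid in the frame of cradle between -0.008 and 0.008 m or y of roller3_mid in the frame of cradle between 0.056 and 0.072 m)), for 0.2 s.
2. the locking rod is through both eyes and home, over the rollers (all of step 1 and ((y of rod_tip in the frame of cradle below -0.098 m and y of rod_shoulder in the frame of cradle below 0.106 m and x of rod_tip in the frame of cradle between 0.032 and 0.056 m and z of rod_tip in the frame of cradle between 0.066 and 0.094 m and x of rod_shoulder in the frame of cradle between 0.032 and 0.056 m and z of rod_shoulder in the frame of cradle between 0.066 and 0.094 m) or (y of rod_tip in the frame of cradle above 0.098 m and y of rod_shoulder in the frame of cradle above -0.106 m and x of rod_tip in the frame of cradle between 0.032 and 0.056 m and z of rod_tip in the frame of cradle between 0.066 and 0.094 m and x of rod_shoulder in the frame of cradle between 0.032 and 0.056 m and z of rod_shoulder in the frame of cradle between 0.066 and 0.094 m))), for 0.2 s.
At the end, for the whole second after the job is handed in: Every roller lies in a slot (0.1 rad, 14 mm along x, middle 44 to 56 mm high); the rod sticks at least 5 mm out of the far eye, handle within 13 mm of the near one; every bridge hangs on the bar by its notch (12 mm, 0.25 rad); all at rest, released (all of step 2 and linear speed of each of rod, bridge1, bridge2, bridge3 below 0.03 m/s and x of bridge1_notch in the frame of rail between -0.012 and 0.012 m and y of bridge1_notch in the frame of rail between -0.115 and 0.115 m and height (world z) of bridge1_notch between 0.12 and 0.14 m and angle between each of bridge1, bridge2, bridge3's own z axis and vertical below 0.25 rad and x of bridge2_notch in the frame of rail between -0.012 and 0.012 m and y of bridge2_notch in the frame of rail between -0.115 and 0.115 m and height (world z) of bridge2_notch between 0.12 and 0.14 m and x of bridge3_notch in the frame of rail between -0.012 and 0.012 m and y of bridge3_notch in the frame of rail between -0.115 and 0.115 m and height (world z) of bridge3_notch between 0.12 and 0.14 m); the robot touches nothing.
It fails at once if a bystander (screwdriver, tweezers, phone, parts case, bottle or tape roll) is moved by more than 40 mm (distance of any of screwdriver, tweezers, phone, case, cleaner, tape from where it was at the start of the episode above 0.04 m).
Of roller1, roller2, roller3 only 2 to 3 are there at a start; the rules pass over those that are not, and their reading is None.
Of bridge1, bridge2, bridge3 only 2 to 3 are there at a start; the rules pass over those that are not, and their reading is None.
At some moment in a run one of rod may be knocked a few centimetres aside while the robot is not near it.
It also fails if it takes over 210 s, if anything falls off the work surface, if the arm or the gripper's body presses on something with over 40 N, if the wrist force passes 120 N, or if a joint passes its speed limit or range.

ROBOT

A 6-joint arm with a two-finger parallel gripper is mounted at the origin on the work surface. World frame = base frame: x ahead of the robot, y to its left, z up, the work surface at z = 0. Lengths are in m, angles in rad, forces in N, time in s.
With the tool pointing down it reaches from about 0.3 to 0.775 m from the base axis. Payload 14.6 kg.
Tool frame: the origin (TCP) lies on the centre line of the jaws, within the pads' length; the fingertips stand 19 mm ahead of it and the grasp point (between the pads) is the TCP; z points along the fingers, y is the line along which they close (so a half turn about z gives the same grasp; the last joint's range is limited). The gripper opens to 94 mm and grips with 3 to 60 N. Pads are 16 mm wide; open, the fingers measure 119 mm over their backs; the gripper's body (75 mm by 177 mm) begins 78 mm behind the grasp point.
Start: joints at [-1.321, 0.3, 1.521, -0, 1.321, -0.067], TCP at [0.171, -0.523, 0.199] pointing down, gripper open.
Joint ranges: [-3.03, 3.03], [-0.79, 2.21], [0.23, 2.52], [-1.04, 4.18], [0, 3.07], [-2.55, 2.55]. Speed limits (rad/s): [2.22, 2.22, 2.57, 3.14, 3.14, 3.14].

INTERFACE

Orientations are given as [roll, pitch, yaw] about the fixed x, y, z axes, in that order (R = Rz(yaw) Ry(pitch) Rx(roll)).
In Python, from station import get_obs, camera, workorder gives the robot as it stands.
- The arm moves only by the tool play_rows, never from a script. Its argument "motion" is a list that holds one entry, the list of rows, each a list of 7 numbers: the shift along the tool's x, y, z as a fraction of full scale, then the turn, a rotation vector about the tool's x, y, z as a fraction of full scale, then the opening, from -1 (shut) to 1 (fully open). In form: [[[x, y, z, ax, ay, az, grip], ...]]. A call has 1 to 10 rows; each row is the pose to reach, as a shift and turn from the pose commanded when the call began, along the tool's axes at that moment, turning the shorter way round; what a row does not reach only later rows make up. Full scale, the value 1, is 0.25 m for a shift and 2 pi rad for a turn. A row lasts 1/10 s, in which the tool goes at most 50 mm and 8.59 degrees, less where a joint would pass 70% of its speed; a pose out of reach is approached as far as the arm can. A call with a number of a shift or a turn outside -1 to 1 is refused whole. A call with a gripper value outside its range is refused whole. The fingers move at their own pace and stop on an object; "grip_force" is the grip in N (left out, the last holds). Time passes only in rows, so rows that repeat a pose let the fingers close. It gives the time, the measured TCP pose, the force, the opening and the grip force at its end, in the units of the state.
- get_obs(): the state, without advancing time (a new reading comes with each control period).
- camera(name): name is "scene" or "top"; returns a dict with "frame" (400x640x3 uint8, red, green, blue), "z_map" (400x640 float32, m along the optical axis (not along the pixel's ray), 0 where there is no reading), "camera_matrix" (3x3 intrinsics, pixels), "D" ([k1, k2, p1, p2, k3] as OpenCV has them; the pictures are not rectified), "T" (4x4, takes a point from camera to world coordinates). Camera axes: x right, y up, looking along -z (the intrinsics and any distortion apply to the point x, -y, -z); pixel columns grow to the right and rows downward; lengths in m; the calibration is good to about 2 mm. A picture is of the moment at which its call begins.
- workorder.hand_in(): hands the job in; it is judged then, once.
The state is a dict: "time_s": time; "qpos": joint angles; "joint_vel": joint speeds; "tau": joint torques, N m; "ee_pos": TCP position; "eef_rot": TCP orientation; "force": force on the tool from outside, world axes, zero at the start; "moment": the same for the moment, N m; "grip_width": finger opening in m; "grip_force": force on a finger pad.
Only numpy, scipy, OpenCV 4.12 (cv2) and the standard library are available. Lean on these libraries where they do the work, as an engineer would, in place of code of your own. Each camera call takes 0.05 s, during which the arm holds its last target. There are 200 camera calls.

## Working session

There is one attempt and no reset: what is moved stays moved. The work goes in short steps, Python scripts to look and compute and a tool call to move; the robot and the scene stay as the last step left them, time stands still between calls to the robot, and variables do not carry over. Pictures are saved under pics/ and viewed, at most 14 in all, crops included, and the job is handed in when it is done.

Besides the shell and the picture viewer there is one more tool, called after "Emit:" in YAML: its name, and indented under it one key for each argument. play_rows: Moves the arm, as the interface text tells. Its arguments: {"type":"object","properties":{"motion":{"type":"array"},"grip_force":{"type":"number"}},"required":["motion"]}

```bash
ls; mkdir -p pics
cat > h.py <<'E'
import numpy as np, cv2
from station import get_obs, camera, workorder
def cam(n):
    c=camera(n); c={k:(np.array(v)) for k,v in c.items()}; return c
def shot(n,f):
    c=cam(n); cv2.imwrite(f'pics/{f}.png',c['frame'][:,:,::-1]); np.savez(f'pics/{f}.npz',**c); return c
def xyz(c):
    "world point for each pixel from z_map"
    h,w=c['z_map'].shape; v,u=np.mgrid[:h,:w].astype(np.float64)
    p=cv2.undistortPoints(np.stack([u.ravel(),v.ravel()],1).reshape(-1,1,2),c['camera_matrix'].astype(float),c['D'].astype(float)).reshape(-1,2)
    z=c['z_map'].ravel().astype(float)
    P=np.stack([p[:,0]*z,-p[:,1]*z,-z,np.ones_like(z)],1)@c['T'].T
    return P[:,:3].reshape(h,w,3)
E
python3 - <<'E'
from h import *
for n in ('scene','top'):
    c=shot(n,n+'0'); print(n,c['camera_matrix'].round(1).tolist(),c['D'],c['T'].round(3).tolist())
o=get_obs(); print(o)
E
```

```text
pics
scene [[363.0, 0.0, 322.2], [0.0, 363.0, 201.7], [0.0, 0.0, 1.0]] [-0.00480978  0.          0.          0.          0.        ] [[-0.328, -0.584, 0.742, 1.259], [0.944, -0.219, 0.245, 0.191], [0.019, 0.781, 0.624, 0.67], [0.0, 0.0, 0.0, 1.0]]
top [[503.4, 0.0, 320.7], [0.0, 503.4, 200.7], [0.0, 0.0, 1.0]] [-0.09776811  0.          0.          0.          0.        ] [[-0.01, 0.981, -0.192, 0.298], [-1.0, -0.009, 0.005, -0.044], [0.003, 0.192, 0.981, 1.445], [0.0, 0.0, 0.0, 1.0]]
{'time_s': 0.1, 'qpos': array([-1.32057935e+00,  3.00407782e-01,  1.52149988e+00,  1.71280678e-06,
        1.32067527e+00, -6.66023543e-02]), 'joint_vel': array([-0.0007247 , -0.0014259 , -0.00149252,  0.00100544, -0.00011634,
       -0.00045388]), 'tau': array([ 1.48044295e-03, -5.32641792e+01, -3.53283906e+01,  7.08934455e-02,
        2.34650873e-02, -7.83765245e-05]), 'ee_pos': array([ 0.17129006, -0.5224071 ,  0.19835541]), 'eef_rot': array([-3.14060468e+00, -6.75617582e-05,  3.16818871e-01]), 'force': array([ 0.50884915,  0.10549924, -0.56405148]), 'moment': array([0.030894  , 0.00396727, 0.0329583 ]), 'grip_force': 0.0, 'grip_width': 0.0938152576599809}
```

View pics/scene0.png

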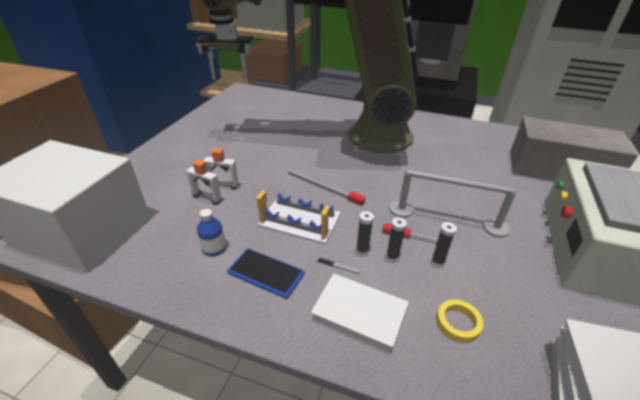

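View pics/top0.png

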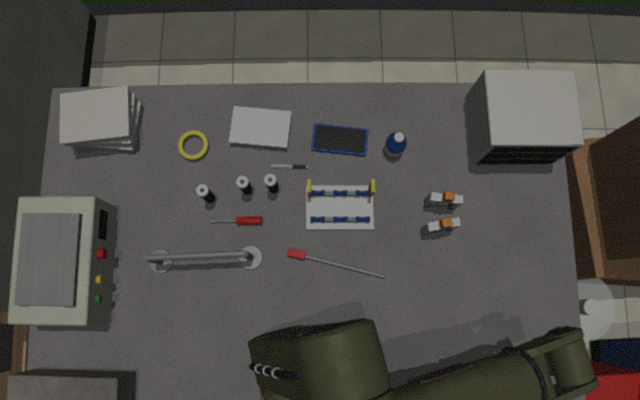

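The scene view shows three rollers (365,232), (398,238), (444,243), two bridges (203,180), (222,167) and the cradle at (300,213). It also shows the rail (455,200), with two red-handled tools. In the top view the long one, handle (297,254) with shaft to (385,277), is the rod. The short one at (250,220) is the screwdriver.

```bash
cat > m.py <<'E'
from h import *
def comps(c,mask,lo=15):
    n,l,s,ct=cv2.connectedComponentsWithStats(mask.astype(np.uint8),connectivity=8)
    return [l==i for i in range(1,n) if s[i,4]>=lo]
def rect(P):
    (cx,cy),(w,h),a=cv2.minAreaRect((P[:,:2]*1000).astype(np.float32)); return np.array([cx,cy,w,h,a]).round(1)
def hsv(c): return cv2.cvtColor(c['frame'],cv2.COLOR_RGB2HSV)
E
python3 - <<'E'
from m import *
for n in ('top0','scene0'):
    c=dict(np.load(f'pics/{n}.npz')); X=xyz(c); H=hsv(c); ok=c['z_map']>0
    reg=(X[...,0]>.2)&(X[...,0]<.9)&(abs(X[...,1])<.8)&ok
    h,s,v=[H[...,i] for i in range(3)]
    M={'yellow':(h>18)&(h<32)&(s>120),'orange':(h>6)&(h<17)&(s>130),'red':((h<5)|(h>174))&(s>130),'blue':(h>100)&(h<130)&(s>130),
     'black':(v<60)&(X[...,2]>.03),'high':(X[...,2]>.1)}
    print(n)
    for k,m in M.items():
        m=m&reg
        for q in comps(c,m,12):
            P=X[q]; vu=np.argwhere(q).mean(0)[::-1].round(0)
            print(k,q.sum(),'px',vu,'mean',P.mean(0).round(4),'zmin/max',np.percentile(P[:,2],[5,95]).round(3),'rect',rect(P))
E
```

```text
top0
yellow 402 px [193. 145.] mean [0.7485 0.3262 0.0222] zmin/max [0.011 0.029] rect [748.4 330.1  87.6  96.4   0.9]
yellow 49 px [309. 186.] mean [ 0.6035 -0.0186  0.092 ] zmin/max [0.037 0.102] rect [605.5 -17.8   8.4  34.8  89.8]
yellow 66 px [372. 187.] mean [ 0.6013 -0.1927  0.0918] zmin/max [0.068 0.102] rect [ 603.9 -193.5    9.7   35.4   86.2]
yellow 59 px [ 99. 279.] mean [0.3508 0.5432 0.1159] zmin/max [0.104 0.125] rect [351.8 544.3  15.6  22.1  89.7]
orange 99 px [448. 196.] mean [ 0.5664 -0.395   0.1269] zmin/max [0.109 0.134] rect [ 567.9 -395.5   26.9   22.6   79.9]
orange 96 px [446. 223.] mean [ 0.4938 -0.3835  0.1268] zmin/max [0.112 0.133] rect [ 494.6 -384.1   22.3   26.     8.4]
red 201 px [249. 220.] mean [0.5209 0.1552 0.0236] zmin/max [0.015 0.03 ] rect [521.  156.4  72.6  21.3  88.7]
red 91 px [101. 253.] mean [0.4197 0.5394 0.1209] zmin/max [0.11  0.128] rect [420.5 540.6  19.3  27.2  88.1]
red 140 px [296. 254.] mean [0.425  0.0191 0.0239] zmin/max [0.017 0.03 ] rect [425.6  19.   47.6  22.9  75.3]
blue 216 px [339. 146.] mean [ 0.7431 -0.108   0.0137] zm
[... 8731 characters left out ...]
 171.4 364.9  79.3]
high 823 px [461. 183.] mean [0.4167 0.2876 0.1304] zmin/max [0.108 0.139] rect [412.9 281.9  20.4 276.3   2.2]
high 147 px [206. 215.] mean [ 0.7397 -0.2635  0.1146] zmin/max [0.101 0.121] rect [ 736.4 -266.    24.9   27.1   61.7]
high 186 px [366. 218.] mean [0.6222 0.0893 0.116 ] zmin/max [0.103 0.122] rect [617.2  88.5  34.5  30.9  13.7]
high 197 px [399. 225.] mean [0.6179 0.1641 0.1161] zmin/max [0.103 0.122] rect [613.8 163.5  31.8  33.   79.3]
high 210 px [448. 230.] mean [0.5955 0.2718 0.116 ] zmin/max [0.103 0.122] rect [591.1 272.5  34.1  31.6  18.9]
high 4504 px [607. 360.] mean [0.8156 0.5433 0.1065] zmin/max [0.105 0.108] rect [818.2 556.1 144.2 118.2   5.7]
```

```bash
cat > p.py <<'E'
from h import *
from scipy.spatial.transform import Rotation as Ro
CR=np.array([.561,-.1055]); CY=-.007
def P45(yaw=0.,spin=0.,tilt=45): # tool z tilted outward from down by tilt
    return Ro.from_euler('z',yaw)*Ro.from_euler('y',-tilt,degrees=True)*Ro.from_euler('x',np.pi)*Ro.from_euler('z',spin)
def down(yaw): return Ro.from_euler('z',yaw)*Ro.from_euler('x',np.pi)
def cr(x,y,z):
    c,s=np.cos(CY),np.sin(CY); return np.array([CR[0]+c*x-s*y,CR[1]+s*x+c*y,z])
def plan(wps,o=None):
    o=o or get_obs(); p=o['ee_pos']; R=Ro.from_euler('xyz',o['eef_rot'])
    print('t',round(o['time_s'],1),'pos',p.round(4),'q',o['qpos'].round(2),'grip',round(o['grip_width'],4),round(o['grip_force'],1))
    for name,q,S in wps:
        q=np.array(q,float); S=S or R
        d=R.inv().apply(q-p); r=(R.inv()*S).as_rotvec(); a=np.degrees(np.linalg.norm(r))
        print(name,(d/.25).round(4).tolist(),(r/2/np.pi).round(4).tolist(),'rows %.1f'%max(np.linalg.norm(d)/.05,a/8.59))
        p,R=q,S
E
python3 - <<'E'
from p import *
P=P45(CY); b=P.apply([0,0,-1])
A=np.array([.6175,.0875,.065])
plan([('up',[.25,-.45,.32],P45(CY,tilt=20)),('over',A+.15*b+[0,0,.1],P),('pre',A+.09*b,P),('at',A,P),('lift',A+[0,0,.2],P)])
E
```

```text
t 0.1 pos [ 0.1713 -0.5224  0.1984] q [-1.32  0.3   1.52  0.    1.32 -0.07] grip 0.0938 0.0
up [0.3894, -0.1776, -0.4864] [-0.0092, 0.0551, 0.051] rows 3.2
over [0.9015, -2.1602, 0.5364] [0.0, 0.0694, 0.0] rows 12.0
pre [-0.2828, -0.0, 0.5228] [0.0, 0.0, 0.0] rows 3.0
at [0.0, -0.0, 0.36] [0.0, 0.0, 0.0] rows 1.8
lift [0.5657, 0.0, -0.5657] [0.0, 0.0, 0.0] rows 4.0
```

Emit:
play_rows:
  motion:
    - [[0.389,-0.178,-0.486,-0.0092,0.0551,0.051,0.3],[0.389,-0.178,-0.486,-0.0092,0.0551,0.051,0.3],[0.389,-0.178,-0.486,-0.0092,0.0551,0.051,0.3],[0.389,-0.178,-0.486,-0.0092,0.0551,0.051,0.3],[0.389,-0.178,-0.486,-0.0092,0.0551,0.051,0.3]]
  grip_force: 40

```text
time_s: 0.6
ee_pos: [0.2498, -0.4499, 0.3212]
eef_rot: [3.138, -0.349, -0.005]
force: [-0.4, -1.1, -0.8]
grip_width: 0.0616
grip_force: 0.0
```

Emit:
play_rows:
  motion:
    - [[0.3,-0.72,0.18,0,0,0,0.3],[0.3,-0.72,0.18,0,0,0,0.3],[0.3,-0.72,0.18,0,0,0,0.3],[0.3,-0.72,0.18,0,0,0,0.3],[0.3,-0.72,0.18,0,0,0,0.3],[0.3,-0.72,0.18,0,0,0,0.3]]

```text
time_s: 1.2
ee_pos: [0.3371, -0.2704, 0.3023]
eef_rot: [3.141, -0.347, -0.003]
force: [0.2, -0.1, 0.4]
grip_width: 0.0612
grip_force: 0.0
```

Emit:
play_rows:
  motion:
    - [[0.3,-0.72,0.18,0,0,0,0.3],[0.3,-0.72,0.18,0,0,0,0.3],[0.3,-0.72,0.18,0,0,0,0.3],[0.3,-0.72,0.18,0,0,0,0.3],[0.3,-0.72,0.18,0,0,0,0.3],[0.3,-0.72,0.18,0,0,0,0.3]]

```text
time_s: 1.8
ee_pos: [0.4244, -0.0916, 0.2858]
eef_rot: [3.14, -0.347, -0.004]
force: [0.4, 1.1, -0.3]
grip_width: 0.061
grip_force: 0.0
```

Run:
```python
from p import *
P=P45(CY); b=P.apply([0,0,-1])
A=np.array([.6175,.0875,.065])
plan([('over',A+.15*b+[0,0,.1],P),('pre',A+.09*b,P),('at',A,P),('lift',A+[0,0,.2],P)]); print(get_obs()['eef_rot'])
```

```text
t 1.8 pos [ 0.4244 -0.0916  0.2858] q [-0.38 -0.24  1.91  0.13  1.15  1.16] grip 0.061 0.0
over [0.3043, -0.7213, 0.1713] [0.0, 0.0698, 0.0004] rows 4.0
pre [-0.2828, -0.0, 0.5228] [0.0, 0.0, 0.0] rows 3.0
at [0.0, -0.0, 0.36] [0.0, 0.0, 0.0] rows 1.8
lift [0.5657, 0.0, -0.5657] [0.0, 0.0, 0.0] rows 4.0
[ 3.13976164 -0.34699996 -0.00420868]
```

Emit:
play_rows:
  motion:
    - [[0.304,-0.721,0.171,0,0.0698,0.0004,0.3],[0.304,-0.721,0.171,0,0.0698,0.0004,0.3],[0.304,-0.721,0.171,0,0.0698,0.0004,0.3],[0.304,-0.721,0.171,0,0.0698,0.0004,0.3],[0.304,-0.721,0.171,0,0.0698,0.0004,0.3],[0.304,-0.721,0.171,0,0.0698,0.0004,0.3],[0.304,-0.721,0.171,0,0.0698,0.0004,0.3]]

```text
time_s: 2.5
ee_pos: [0.5118, 0.0859, 0.2718]
eef_rot: [3.14, -0.787, -0.011]
force: [-0.4, 0.4, -0.6]
grip_width: 0.0612
grip_force: 0.0
```

Emit:
play_rows:
  motion:
    - [[-0.283,0,0.523,0,0,0,0.3],[-0.283,0,0.523,0,0,0,0.3],[-0.283,0,0.523,0,0,0,0.3],[-0.283,0,0.523,0,0,0,0.3],[-0.283,0,0.523,0,0,0,0.3],[-0.283,0,0.523,0,0,0,0.3]]

```text
time_s: 3.1
ee_pos: [0.5546, 0.0859, 0.1306]
eef_rot: [3.14, -0.788, -0.011]
force: [-0.0, -0.7, 0.9]
grip_width: 0.0608
grip_force: 0.0
```

Run:
```python
from p import *
P=P45(CY); b=P.apply([0,0,-1])
A=np.array([.6175,.0875,.065])
plan([('at',A,P),('lift',A+[0,0,.2],P)]); print(get_obs()['eef_rot'])
shot('scene','s1')
```

```text
t 3.1 pos [0.5546 0.0859 0.1306] q [ 0.14  0.11  2.15 -0.85  0.15  2.52] grip 0.0608 0.0
at [-0.0087, -0.0095, 0.3634] [0.0007, -0.0004, -0.0005] rows 1.8
lift [0.5657, 0.0, -0.5657] [0.0, 0.0, 0.0] rows 4.0
[ 3.14031138 -0.78810067 -0.01139988]
```

View pics/s1.png

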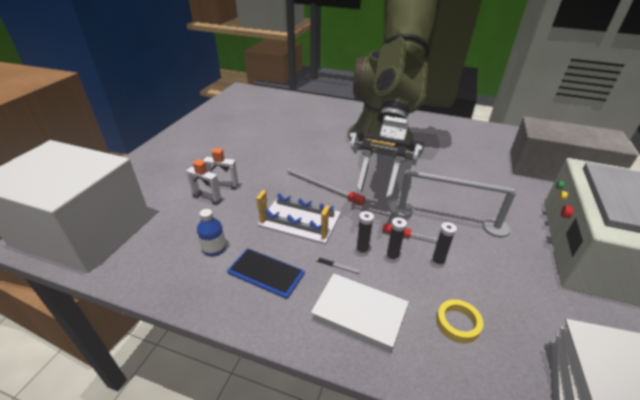

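The view shows the gripper at (390,160) still short of the standing rollers. The joint readings put the wrist near its singularity, with the last joint almost at its limit. I'll change to a sideways grasp, with the tool pointing +y at 60°, and place with a 30° outward tilt.

```bash
cat >> p.py <<'E'
def pickR(al=60): # tool pointing +y, tilted al from down, tool y = +X
    return Ro.from_euler('x',al,degrees=True)*down(np.pi/2)
def placeR(t=30): return P45(CY,np.pi,t)
HG=.075
E
python3 - <<'E'
from p import *
L=pickR(); print(L.as_matrix().round(2).tolist(), placeR().as_matrix().round(2).tolist())
A=np.array([.6175,.0875,HG]); b=L.apply([0,0,-1])
o=get_obs(); p=o['ee_pos']
R0=Ro.from_euler('xyz',o['eef_rot'])
plan([('up',[.50,.07,.30],P45(CY,tilt=10)),('rot',[.55,.03,.33],pickR(20)),('over',A+.15*b+[0,0,.1],pickR(60)),('pre',A+.12*b,L),('at',A,L)])
E
```

```text
[[0.0, 1.0, 0.0], [0.5, -0.0, 0.87], [0.87, 0.0, -0.5]] [[-0.87, 0.01, 0.5], [0.01, 1.0, -0.0], [-0.5, -0.0, -0.87]]
t 3.1 pos [0.5548 0.0864 0.1314] q [ 0.14  0.11  2.15 -0.85  0.15  2.52] grip 0.0611 0.0
up [0.3251, 0.0686, -0.6299] [0.0004, -0.0979, -0.0006] rows 4.1
rot [0.2189, 0.1586, -0.0833] [0.0651, 0.0218, -0.2428] rows 10.6
over [-0.3816, 0.27, 0.2016] [0.0, 0.1111, 0.0] rows 4.7
pre [-0.3464, -0.0, 0.32] [0.0, 0.0, 0.0] rows 2.4
at [-0.0, -0.0, 0.48] [0.0, 0.0, 0.0] rows 2.4
```

Emit:
play_rows:
  motion:
    - [[0.325,0.068,-0.63,0,-0.098,0,0.3],[0.325,0.068,-0.63,0,-0.098,0,0.3],[0.325,0.068,-0.63,0,-0.098,0,0.3],[0.325,0.068,-0.63,0,-0.098,0,0.3],[0.325,0.068,-0.63,0,-0.098,0,0.3],[0.325,0.068,-0.63,0,-0.098,0,0.3],[0.325,0.068,-0.63,0,-0.098,0,0.3]]

```text
time_s: 3.85
ee_pos: [0.5, 0.0724, 0.3052]
eef_rot: [-3.136, -0.176, -0.005]
force: [0.6, 0.3, -0.5]
grip_width: 0.0613
grip_force: 0.0
```

Emit:
play_rows:
  motion:
    - [[0.219,0.159,-0.083,0.065,0.022,-0.243,0.3],[0.219,0.159,-0.083,0.065,0.022,-0.243,0.3],[0.219,0.159,-0.083,0.065,0.022,-0.243,0.3],[0.219,0.159,-0.083,0.065,0.022,-0.243,0.3],[0.219,0.159,-0.083,0.065,0.022,-0.243,0.3],[0.219,0.159,-0.083,0.065,0.022,-0.243,0.3],[0.219,0.159,-0.083,0.065,0.022,-0.243,0.3],[0.219,0.159,-0.083,0.065,0.022,-0.243,0.3],[0.219,0.159,-0.083,0.065,0.022,-0.243,0.3],[0.219,0.159,-0.083,0.065,0.022,-0.243,0.3]]

```text
time_s: 4.85
ee_pos: [0.5495, 0.0318, 0.3311]
eef_rot: [-3.138, -0.346, 1.479]
force: [-0.9, 0.3, -0.0]
grip_width: 0.0614
grip_force: 0.0
```

Run:
```python
from p import *
L=pickR()
A=np.array([.6175,.0875,HG]); b=L.apply([0,0,-1])
plan([('over',A+.15*b+[0,0,.1],pickR(60)),('pre',A+.12*b,L),('at',A,L)])
```

```text
t 4.8 pos [0.5495 0.0318 0.3311] q [-0.18  0.23  1.34  0.34  1.6  -0.09] grip 0.0614 0.0
over [-0.3647, 0.2987, 0.2121] [0.009, 0.1115, -0.0116] rows 4.7
pre [-0.3464, -0.0, 0.32] [0.0, 0.0, 0.0] rows 2.4
at [-0.0, -0.0, 0.48] [0.0, 0.0, 0.0] rows 2.4
```

Emit:
play_rows:
  motion:
    - [[-0.365,0.299,0.212,0.009,0.1115,-0.0116,0.3],[-0.365,0.299,0.212,0.009,0.1115,-0.0116,0.3],[-0.365,0.299,0.212,0.009,0.1115,-0.0116,0.3],[-0.365,0.299,0.212,0.009,0.1115,-0.0116,0.3],[-0.365,0.299,0.212,0.009,0.1115,-0.0116,0.3],[-0.365,0.299,0.212,0.009,0.1115,-0.0116,0.3],[-0.365,0.299,0.212,0.009,0.1115,-0.0116,0.3]]

```text
time_s: 5.55
ee_pos: [0.6169, -0.0443, 0.2491]
eef_rot: [-3.139, -1.04, 1.558]
force: [-0.0, 0.9, 0.9]
grip_width: 0.0612
grip_force: 0.0
```

Emit:
play_rows:
  motion:
    - [[-0.346,0,0.32,0,0,0,0.3],[-0.346,0,0.32,0,0,0,0.3],[-0.346,0,0.32,0,0,0,0.3],[-0.346,0,0.32,0,0,0,0.3],[-0.346,0,0.32,0,0,0,0.3]]

```text
time_s: 6.05
ee_pos: [0.6172, -0.019, 0.1353]
eef_rot: [-3.138, -1.041, 1.558]
force: [0.7, -0.5, 1.2]
grip_width: 0.0609
grip_force: 0.0
```

Run:
```python
from p import *
L=pickR()
A=np.array([.6175,.0875,HG]); b=L.apply([0,0,-1])
plan([('at',A,L),('lift',A+[0,0,.17],L)])
```

```text
t 6.0 pos [ 0.6172 -0.019   0.1353] q [-0.45  0.77  1.31  0.9   1.65 -0.65] grip 0.0609 0.0
at [0.0075, -0.0023, 0.4895] [0.0011, 0.001, -0.001] rows 2.4
lift [0.5889, 0.0, -0.34] [0.0, 0.0, 0.0] rows 3.4
```

Emit:
play_rows:
  motion:
    - [[0.004,0,0.16,0,0,0,0.3],[0.006,-0.001,0.32,0.001,0.001,-0.001,0.3],[0.0075,-0.002,0.42,0.001,0.001,-0.001,0.3],[0.0075,-0.002,0.489,0.001,0.001,-0.001,0.3],[0.0075,-0.002,0.489,0.001,0.001,-0.001,0.3],[0.0075,-0.002,0.489,0.001,0.001,-0.001,-0.6],[0.0075,-0.002,0.489,0.001,0.001,-0.001,-0.6],[0.0075,-0.002,0.489,0.001,0.001,-0.001,-0.6],[0.0075,-0.002,0.489,0.001,0.001,-0.001,-0.6],[0.0075,-0.002,0.489,0.001,0.001,-0.001,-0.6]]

```text
time_s: 7.05
ee_pos: [0.6166, 0.0874, 0.0727]
eef_rot: [-3.135, -1.049, 1.563]
force: [1.0, -0.9, 2.6]
grip_width: 0.0286
grip_force: 39.9
```

Emit:
play_rows:
  motion:
    - [[0.1,0,-0.058,0,0,0,-0.6],[0.3,0,-0.17,0,0,0,-0.6],[0.589,0,-0.34,0,0,0,-0.6],[0.589,0,-0.34,0,0,0,-0.6],[0.589,0,-0.34,0,0,0,-0.6]]

```text
time_s: 7.55
ee_pos: [0.6181, 0.0872, 0.248]
eef_rot: [3.132, -1.046, 1.578]
force: [0.9, 0.2, -3.2]
grip_width: 0.0286
grip_force: 39.8
```

Run:
```python
from p import *
L=placeR()
T=cr(-(HG-.06),-.064,.0515)
plan([('turn',[.54,-.03,.25],L),('above',T+[0,0,.10],L),('down',T,L)])
```

```text
t 7.5 pos [0.6181 0.0872 0.248 ] q [-0.3   0.57  1.35  0.98  1.64 -0.46] grip 0.0286 39.8
turn [-0.2267, -0.3118, -0.4107] [0.0707, -0.1922, -0.2617] rows 13.9
above [0.1744, -0.5574, 0.3543] [0.0, 0.0, 0.0] rows 3.4
down [0.2, 0.0, 0.3464] [0.0, 0.0, 0.0] rows 2.0
```

Emit:
play_rows:
  motion:
    - [[-0.226,-0.312,-0.41,0.0707,-0.192,-0.262,-0.6],[-0.226,-0.312,-0.41,0.0707,-0.192,-0.262,-0.6],[-0.226,-0.312,-0.41,0.0707,-0.192,-0.262,-0.6],[-0.226,-0.312,-0.41,0.0707,-0.192,-0.262,-0.6],[-0.226,-0.312,-0.41,0.0707,-0.192,-0.262,-0.6],[-0.226,-0.312,-0.41,0.0707,-0.192,-0.262,-0.6],[-0.226,-0.312,-0.41,0.0707,-0.192,-0.262,-0.6],[-0.226,-0.312,-0.41,0.0707,-0.192,-0.262,-0.6],[-0.226,-0.312,-0.41,0.0707,-0.192,-0.262,-0.6],[-0.226,-0.312,-0.41,0.0707,-0.192,-0.262,-0.6]]

```text
time_s: 8.55
ee_pos: [0.5386, -0.0294, 0.2436]
eef_rot: [2.875, 0.111, 2.708]
force: [0.1, -0.4, -2.6]
grip_width: 0.0287
grip_force: 39.7
```

Run:
```python
from p import *
L=placeR()
T=cr(-(HG-.06),-.064,.0515)
plan([('turn+',T+[0,0,.12],L)])
```

```text
t 8.6 pos [ 0.5386 -0.0294  0.2436] q [-0.25  0.14  1.64  0.26  1.22 -1.47] grip 0.0287 39.7
turn+ [-0.2269, -0.5621, 0.1737] [0.0199, -0.0554, -0.0729] rows 3.9
```

Emit:
play_rows:
  motion:
    - [[-0.227,-0.562,0.174,0.0199,-0.0554,-0.0729,-0.6],[-0.227,-0.562,0.174,0.0199,-0.0554,-0.0729,-0.6],[-0.227,-0.562,0.174,0.0199,-0.0554,-0.0729,-0.6],[-0.227,-0.562,0.174,0.0199,-0.0554,-0.0729,-0.6],[-0.227,-0.562,0.174,0.0199,-0.0554,-0.0729,-0.6],[-0.227,-0.562,0.174,0.0199,-0.0554,-0.0729,-0.6],[-0.227,-0.562,0.174,0.0199,-0.0554,-0.0729,-0.6],[-0.227,-0.562,0.174,0.0199,-0.0554,-0.0729,-0.6]]

```text
time_s: 9.35
ee_pos: [0.5458, -0.1686, 0.1727]
eef_rot: [3.136, 0.522, 3.127]
force: [0.3, 0.4, -2.4]
grip_width: 0.0288
grip_force: 39.7
```

Run:
```python
from p import *
L=placeR()
T=cr(-(HG-.06),-.064,.0515)
plan([('down',T,L),('back',T+.15*L.apply([0,0,-1]),L)]); print(get_obs()['eef_rot'])
c=shot('scene','s2'); cv2.imwrite('pics/s2c.png',cv2.resize(c['frame'][100:300,180:420,::-1],(720,600)))
```

```text
t 9.3 pos [ 0.5458 -0.1686  0.1727] q [-0.47  0.12  1.89  0.36  0.69 -2.26] grip 0.0288 39.7
down [0.2423, -0.0055, 0.4199] [0.0002, -0.0003, -0.001] rows 2.4
back [0.0, 0.0, -0.6] [0.0, 0.0, 0.0] rows 3.0
[3.13640415 0.52180656 3.12719935]
```

View pics/s2c.png

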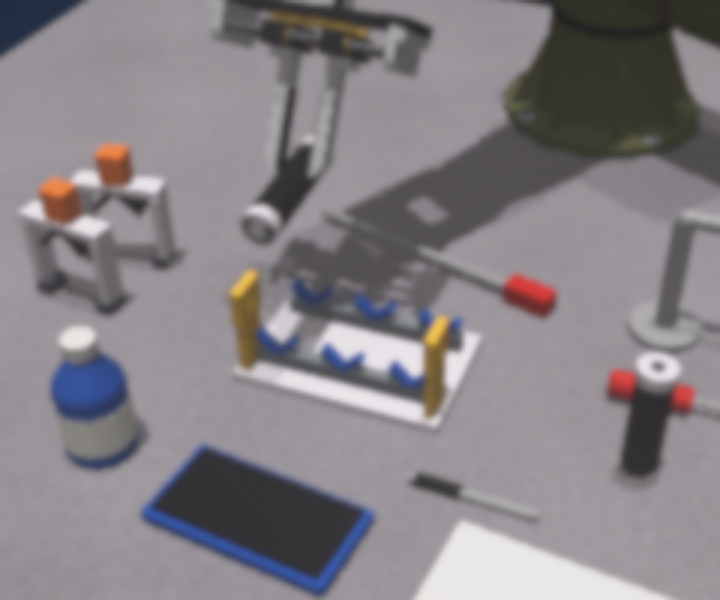

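The crop shows the roller held horizontally above the cradle, its end at (262,222), well aligned with the −y slot. The rod is still on the bench with its handle at (528,295).

Emit:
play_rows:
  motion:
    - [[0.06,-0.0055,0.105,0,0,-0.001,-0.6],[0.121,-0.0055,0.21,0,0,-0.001,-0.6],[0.121,-0.0055,0.21,0,0,-0.001,-0.6]]

```text
time_s: 9.7
ee_pos: [0.5437, -0.1691, 0.1082]
eef_rot: [3.137, 0.516, 3.134]
force: [-0.4, 0.6, -2.9]
grip_width: 0.0286
grip_force: 39.6
```

Run:
```python
from p import *
L=placeR()
T=cr(-(HG-.06),-.064,.0515)
plan([('down',T,L),('back',T+.15*L.apply([0,0,-1]),L)]); print(get_obs()['eef_rot'])
```

```text
t 9.7 pos [ 0.5437 -0.1691  0.1082] q [-0.48  0.22  1.95  0.45  0.55 -2.38] grip 0.0286 39.6
down [0.1056, -0.0019, 0.2007] [0.0006, -0.0011, -0.0001] rows 1.1
back [0.0, 0.0, -0.6] [0.0, 0.0, 0.0] rows 3.0
[3.13742062 0.51644093 3.1335298 ]
```

Run:
```python
from p import *
L=placeR()
T=cr(-(HG-.06),0,.0515)
plan([('over',T+[0,0,.09],L),('down',T,L),('back',T+.15*L.apply([0,0,-1]),L)]); print(get_obs()['eef_rot'])
```

```text
t 9.7 pos [ 0.5437 -0.1691  0.1082] q [-0.48  0.22  1.95  0.45  0.55 -2.38] grip 0.0286 39.6
over [-0.0719, 0.2554, -0.1114] [0.0006, -0.0011, -0.0001] rows 1.4
down [0.18, 0.0, 0.3118] [0.0, 0.0, 0.0] rows 1.8
back [0.0, 0.0, -0.6] [0.0, 0.0, 0.0] rows 3.0
[3.13742062 0.51644093 3.1335298 ]
```

Emit:
play_rows:
  motion:
    - [[-0.07,0.12,-0.11,0,0,0,-0.6],[-0.072,0.255,-0.111,0.0006,-0.0011,0,-0.6],[-0.072,0.255,-0.111,0.0006,-0.0011,0,-0.6],[-0.072,0.255,-0.111,0.0006,-0.0011,0,-0.6]]

```text
time_s: 10.1
ee_pos: [0.5479, -0.106, 0.1462]
eef_rot: [-3.138, 0.53, 3.137]
force: [-0.4, -0.3, -2.9]
grip_width: 0.0278
grip_force: 39.2
```

Emit:
play_rows:
  motion:
    - [[0.06,0,0.104,0,0,0,-0.6],[0.12,0,0.208,0,0,0,-0.6],[0.12,0,0.208,0,0,0,-0.6],[0.12,0,0.208,0,0,0,-0.6]]

```text
time_s: 10.5
ee_pos: [0.548, -0.1074, 0.0853]
eef_rot: [-3.139, 0.529, 3.134]
force: [0.2, 0.2, -2.8]
grip_width: 0.0269
grip_force: 38.7
```

Run:
```python
from p import *
L=placeR()
T=cr(-(HG-.06),0,.0515)
plan([('down',T,L),('back',T+.15*L.apply([0,0,-1]),L)]); print(get_obs()['eef_rot'])
```

```text
t 10.5 pos [ 0.548  -0.1074  0.0853] q [-0.34  0.23  2.02  0.4   0.43 -2.23] grip 0.0269 38.7
down [0.0751, 0.0083, 0.1128] [-0.0005, 0.0008, -0.0001] rows 0.7
back [0.0, 0.0, -0.6] [0.0, 0.0, 0.0] rows 3.0
[-3.13862337  0.52863413  3.13419068]
```

Emit:
play_rows:
  motion:
    - [[0.035,0.008,0.056,0,0,0,-0.6],[0.06,0.008,0.09,0,0,0,-0.6],[0.075,0.008,0.113,0,0,0,-0.6],[0.075,0.008,0.113,0,0,0,-0.6],[0.075,0.008,0.113,0,0,0,-0.6]]

```text
time_s: 11.0
ee_pos: [0.547, -0.1055, 0.0525]
eef_rot: [-3.137, 0.532, 3.136]
force: [2.4, -1.3, 1.5]
grip_width: 0.0272
grip_force: 38.9
```

Run:
```python
from p import *
L=placeR()
T=cr(-(HG-.06),0,.0515)
plan([('down',T,L),('back',T+.15*L.apply([0,0,-1]),L)]); print(get_obs()['eef_rot'],get_obs()['force'])
c=shot('scene','s3'); cv2.imwrite('pics/s3c.png',cv2.resize(c['frame'][120:260,220:380,::-1],(640,560)))
```

```text
t 11.0 pos [ 0.547  -0.1055  0.0525] q [-0.34  0.29  2.04  0.49  0.34 -2.33] grip 0.0272 38.9
down [0.0054, 0.0003, 0.0015] [-0.0007, 0.0013, 0.0001] rows 0.1
back [0.0, 0.0, -0.6] [0.0, 0.0, 0.0] rows 3.0
[-3.13692913  0.53198766  3.13561279] [ 2.39576055 -1.27962474  1.51930663]
```

View pics/s3c.png

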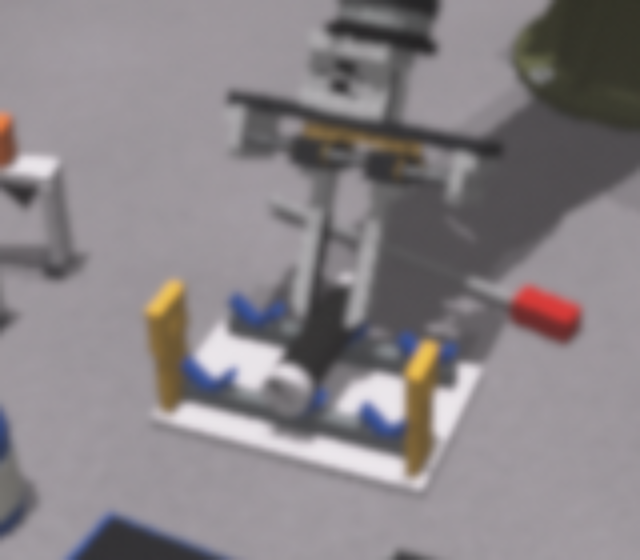

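The crop shows the roller in the middle slot, end face at (288,388), lying along x. Releasing now.

Emit:
play_rows:
  motion:
    - [[0,0,0,0,0,0,0.25],[0,0,0,0,0,0,0.25],[0,0,0,0,0,0,0.25],[0,0,0,0,0,0,0.25],[0,0,-0.1,0,0,0,0.25],[0,0,-0.25,0,0,0,0.25],[-0.05,0,-0.4,0,0,0,0.25],[-0.1,0,-0.6,0,0,0,0.25],[-0.15,0,-0.8,0,0,0,0.25],[-0.15,0,-0.8,0,0,0,0.25]]

```text
time_s: 12.05
ee_pos: [0.4778, -0.1043, 0.2486]
eef_rot: [-3.134, 0.537, 3.137]
force: [-0.3, -0.2, -1.1]
grip_width: 0.0586
grip_force: 0.0
```

```bash
cat >> m.py <<'E'
def rollers():
    "black blobs above the base, inside cradle area; extents in cradle frame (mm) from both views"
    import p
    for n in ('scene','top'):
        c=cam(n); X=xyz(c); H=hsv(c)
        d=X[...,:2]-p.CR; x=d[...,0]*np.cos(p.CY)+d[...,1]*np.sin(p.CY); y=-d[...,0]*np.sin(p.CY)+d[...,1]*np.cos(p.CY)
        m=(abs(x)<.085)&(abs(y)<.095)&(X[...,2]>.047)&(X[...,2]<.08)&(c['z_map']>0)&(H[...,1]<110)
        for q in comps(c,m,25):
            print(n,q.sum(),'x',(np.percentile(x[q],[1,99])*1e3).round(1),'y',(np.percentile(y[q],[1,50,99])*1e3).round(1),'z',(np.percentile(X[q][:,2],[50,97])*1e3).round(1),'ang',rect(np.stack([x[q],y[q]],1)))
E
python3 - <<'E'
from p import *
import m; m.rollers()
A=np.array([.6136,.1634,HG]); L=pickR(70); b=L.apply([0,0,-1])
plan([('rot',[.55,-.0,.30],pickR(20)),('over',A+.15*b+[0,0,.05],L),('at',A,L)])
E
```

```text
scene 413 x [-64.1  56. ] y [-12.8   6.5  17.6] z [62.8 67.3] ang [ -5.7   1.9 126.4  31.4   0. ]
top 432 x [-62.9  54.9] y [-14.2   1.   15.1] z [64.  70.6] ang [ -3.2   1.7  31.1 120.2  89.5]
t 12.2 pos [ 0.4773 -0.1038  0.2432] q [-0.4  -0.17  2.01  0.26  0.82 -2.09] grip 0.0589 0.0
rot [-0.3638, 0.4168, -0.0515] [0.0227, 0.1102, 0.2544] rows 11.7
over [-0.0849, 0.2544, 0.4957] [0.0, 0.1389, 0.0] rows 5.8
at [-0.1879, -0.0, 0.6684] [0.0, 0.0, 0.0] rows 3.5
```

Emit:
play_rows:
  motion:
    - [[-0.364,0.417,-0.0515,0.0227,0.11,0.254,0.25],[-0.364,0.417,-0.0515,0.0227,0.11,0.254,0.25],[-0.364,0.417,-0.0515,0.0227,0.11,0.254,0.25],[-0.364,0.417,-0.0515,0.0227,0.11,0.254,0.25],[-0.364,0.417,-0.0515,0.0227,0.11,0.254,0.25],[-0.364,0.417,-0.0515,0.0227,0.11,0.254,0.25],[-0.364,0.417,-0.0515,0.0227,0.11,0.254,0.25],[-0.364,0.417,-0.0515,0.0227,0.11,0.254,0.25],[-0.364,0.417,-0.0515,0.0227,0.11,0.254,0.25],[-0.364,0.417,-0.0515,0.0227,0.11,0.254,0.25]]

```text
time_s: 13.15
ee_pos: [0.5502, 0.0005, 0.2965]
eef_rot: [3.024, -0.186, 1.914]
force: [-0.3, 0.1, -0.8]
grip_width: 0.0587
grip_force: 0.0
```

Run:
```python
from p import *
A=np.array([.6136,.1634,HG]); L=pickR(70); b=L.apply([0,0,-1])
plan([('over',A+.15*b+[0,0,.05],L),('at',A,L)])
```

```text
t 13.2 pos [5.502e-01 5.000e-04 2.965e-01] q [-0.18  0.22  1.41  0.22  1.5  -0.52] grip 0.0587 0.0
over [-0.0914, 0.211, 0.5002] [-0.0201, 0.1601, 0.053] rows 7.1
at [-0.1879, -0.0, 0.6684] [0.0, 0.0, 0.0] rows 3.5
```

Emit:
play_rows:
  motion:
    - [[-0.091,0.211,0.5,-0.0201,0.16,0.053,0.25],[-0.091,0.211,0.5,-0.0201,0.16,0.053,0.25],[-0.091,0.211,0.5,-0.0201,0.16,0.053,0.25],[-0.091,0.211,0.5,-0.0201,0.16,0.053,0.25],[-0.091,0.211,0.5,-0.0201,0.16,0.053,0.25],[-0.091,0.211,0.5,-0.0201,0.16,0.053,0.25],[-0.091,0.211,0.5,-0.0201,0.16,0.053,0.25],[-0.091,0.211,0.5,-0.0201,0.16,0.053,0.25],[-0.091,0.211,0.5,-0.0201,0.16,0.053,0.25]]

```text
time_s: 14.05
ee_pos: [0.6138, 0.0222, 0.177]
eef_rot: [3.131, -1.217, 1.585]
force: [-0.4, 0.4, 0.6]
grip_width: 0.0592
grip_force: 0.0
```

Run:
```python
from p import *
A=np.array([.6136,.1634,HG]); L=pickR(70); b=L.apply([0,0,-1])
plan([('pre',A+.10*b,L),('at',A,L),('lift',A+[0,-.03,.2],L)])
```

```text
t 14.1 pos [0.6138 0.0222 0.177 ] q [-0.42  0.75  1.34  1.05  1.74 -0.65] grip 0.0592 0.0
pre [-0.1888, -0.0011, 0.2714] [-0.0004, 0.0008, 0.0008] rows 1.7
at [0.0, -0.0, 0.4] [0.0, 0.0, 0.0] rows 2.0
lift [0.7107, 0.0, -0.3864] [0.0, 0.0, 0.0] rows 4.0
```

Emit:
play_rows:
  motion:
    - [[-0.05,0,0.17,0,0,0,0.25],[-0.12,-0.001,0.31,0,0,0.001,0.25],[-0.189,-0.001,0.45,0,0.001,0.001,0.25],[-0.189,-0.001,0.57,0,0.001,0.001,0.25],[-0.189,-0.001,0.671,0,0.001,0.001,0.25],[-0.189,-0.001,0.671,0,0.001,0.001,0.25],[-0.189,-0.001,0.671,0,0.001,0.001,-0.6],[-0.189,-0.001,0.671,0,0.001,0.001,-0.6],[-0.189,-0.001,0.671,0,0.001,0.001,-0.6],[-0.189,-0.001,0.671,0,0.001,0.001,-0.6]]

```text
time_s: 15.05
ee_pos: [0.6142, 0.1624, 0.0773]
eef_rot: [3.137, -1.224, 1.576]
force: [1.0, -0.3, -0.1]
grip_width: 0.0301
grip_force: 3.2
```

Emit:
play_rows:
  motion:
    - [[0,0,0,0,0,0,-0.6],[0.1,0,-0.054,0,0,0,-0.6],[0.3,0,-0.16,0,0,0,-0.6],[0.71,0,-0.386,0,0,0,-0.6],[0.71,0,-0.386,0,0,0,-0.6],[0.71,0,-0.386,0,0,0,-0.6]]

```text
time_s: 15.65
ee_pos: [0.6142, 0.1318, 0.2809]
eef_rot: [3.125, -1.223, 1.588]
force: [1.1, -0.2, -2.4]
grip_width: 0.0272
grip_force: 38.9
```

Run:
```python
from p import *
L=placeR(20)
T=cr(-(HG-.06)+.003,-.064,.0515)
plan([('turn',[.56,-.06,.26],L),('above',T+[0,0,.11],L)])
```

```text
t 15.7 pos [0.6142 0.1318 0.2809] q [-0.27  0.56  1.39  1.15  1.67 -0.46] grip 0.0272 38.9
turn [-0.3392, -0.2182, -0.6925] [0.1152, -0.1925, -0.2449] rows 13.9
above [0.1749, -0.438, 0.3556] [0.0, 0.0, 0.0] rows 3.0
```

Emit:
play_rows:
  motion:
    - [[-0.339,-0.218,-0.692,0.115,-0.1925,-0.245,-0.6],[-0.339,-0.218,-0.692,0.115,-0.1925,-0.245,-0.6],[-0.339,-0.218,-0.692,0.115,-0.1925,-0.245,-0.6],[-0.339,-0.218,-0.692,0.115,-0.1925,-0.245,-0.6],[-0.339,-0.218,-0.692,0.115,-0.1925,-0.245,-0.6],[-0.339,-0.218,-0.692,0.115,-0.1925,-0.245,-0.6],[-0.339,-0.218,-0.692,0.115,-0.1925,-0.245,-0.6],[-0.339,-0.218,-0.692,0.115,-0.1925,-0.245,-0.6],[-0.339,-0.218,-0.692,0.115,-0.1925,-0.245,-0.6],[-0.339,-0.218,-0.692,0.115,-0.1925,-0.245,-0.6]]

```text
time_s: 16.65
ee_pos: [0.5597, -0.0592, 0.2557]
eef_rot: [2.876, -0.051, 2.754]
force: [0.1, -0.0, -2.1]
grip_width: 0.0264
grip_force: 37.9
```

Run:
```python
from p import *
L=placeR(20)
T=cr(-(HG-.06)+.003,-.064,.0515)
plan([('above',T+[0,0,.11],L),('down',T,L)])
```

```text
t 16.6 pos [ 0.5597 -0.0592  0.2557] q [-0.3   0.29  1.42  0.27  1.46 -1.51] grip 0.0264 37.9
above [-0.1439, -0.5073, 0.2451] [0.0322, -0.0544, -0.0682] rows 3.9
down [0.1505, 0.0, 0.4135] [0.0, 0.0, 0.0] rows 2.2
```

Emit:
play_rows:
  motion:
    - [[-0.144,-0.507,0.245,0.0322,-0.0544,-0.0682,-0.6],[-0.144,-0.507,0.245,0.0322,-0.0544,-0.0682,-0.6],[-0.144,-0.507,0.245,0.0322,-0.0544,-0.0682,-0.6],[-0.144,-0.507,0.245,0.0322,-0.0544,-0.0682,-0.6],[-0.144,-0.507,0.245,0.0322,-0.0544,-0.0682,-0.6],[-0.144,-0.507,0.245,0.0322,-0.0544,-0.0682,-0.6],[-0.144,-0.507,0.245,0.0322,-0.0544,-0.0682,-0.6],[-0.144,-0.507,0.245,0.0322,-0.0544,-0.0682,-0.6]]

```text
time_s: 17.45
ee_pos: [0.5485, -0.1686, 0.1617]
eef_rot: [3.137, 0.346, 3.129]
force: [0.8, 0.3, -0.1]
grip_width: 0.0191
grip_force: 0.0
```

Run:
```python
from p import *
L=placeR(20)
T=cr(-(HG-.06)+.003,-.064,.0515)
plan([('down',T,L)]);print(get_obs()['eef_rot'])
```

```text
t 17.4 pos [ 0.5485 -0.1686  0.1617] q [-0.43  0.21  1.77  0.19  0.86 -2.09] grip 0.0191 0.0
down [0.1493, -0.0051, 0.4147] [0.0005, -0.0005, -0.0009] rows 2.2
[3.13674515 0.34605614 3.12886237]
```

Run:
```python
from p import *
import m
c=shot('scene','s4'); m.rollers()
cv2.imwrite('pics/s4c.png',cv2.resize(c['frame'][120:300,180:480,::-1],(800,480)))
```

```text
scene 413 x [-79.8  40.3] y [-82.4 -56.8 -46.1] z [62.5 67.4] ang [-20.4 -64.   36.8 124.2  89.6]
scene 416 x [-64.1  56.5] y [-12.7   6.7  17.5] z [62.9 67.3] ang [ -4.    2.2  31.7 123.   89.3]
top 113 x [24.7 56.1] y [-14.5   0.3  16.6] z [63.6 70.6] ang [40.2 -0.3 34.  32.1 89.9]
top 53 x [28.4 56. ] y [-82.9 -61.6 -48.1] z [63.6 71.1] ang [ 41.6 -65.7  25.   38.5   9.2]
```

View pics/s4c.png

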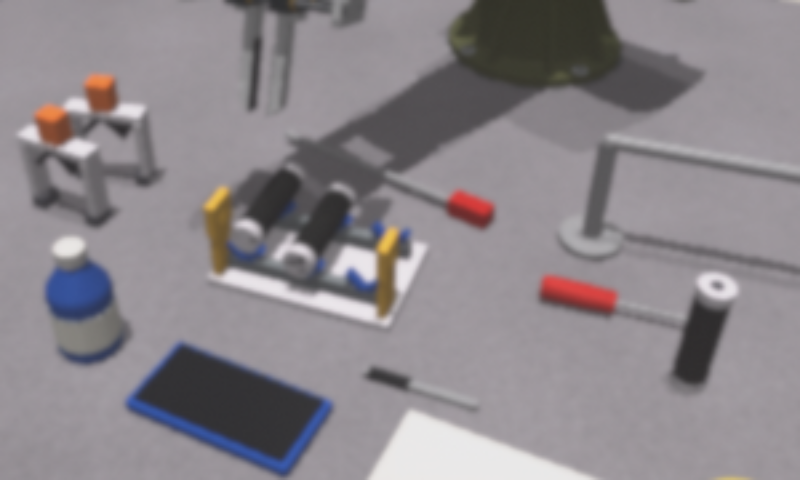

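The crop shows that the second roller slipped from the grip but came to rest in the −y slot. Its near end is at (247,240), about 20 mm too far toward −x. I'll regrip it harder and shift it +19 mm.

Run:
```python
from p import *
L=placeR(20)
T=cr(-.012,-.064,.050)
plan([('above',T+[0,0,.07],L),('down',T,L)]);print(L.inv().apply([.019,0,.006])/.25,L.inv().apply([.019,0,-.0])/.25)
```

```text
t 17.6 pos [ 0.5482 -0.1686  0.1613] q [-0.43  0.21  1.77  0.19  0.86 -2.09] grip 0.0189 0.0
above [0.0544, -0.0038, 0.1559] [0.0004, -0.0005, -0.0008] rows 0.8
down [0.0958, 0.0, 0.2631] [0.0, 0.0, 0.0] rows 1.4
[-0.07962337  0.000532    0.00344027] [-0.07141489  0.000532    0.02599289]
```

Emit:
play_rows:
  motion:
    - [[0.054,-0.004,0.156,0,0,-0.001,0.25],[0.054,-0.004,0.156,0,0,-0.001,0.25],[0.054,-0.004,0.156,0,0,-0.001,0.25],[0.054,-0.004,0.156,0,0,-0.001,0.25],[0.09,-0.004,0.25,0,0,-0.001,0.25],[0.15,-0.004,0.419,0,0,-0.001,0.25],[0.15,-0.004,0.419,0,0,-0.001,0.25],[0.15,-0.004,0.419,0,0,-0.001,-0.9],[0.15,-0.004,0.419,0,0,-0.001,-0.9],[0.15,-0.004,0.419,0,0,-0.001,-0.9]]
  grip_force: 60

```text
time_s: 18.6
ee_pos: [0.5491, -0.1697, 0.0522]
eef_rot: [3.141, 0.349, 3.137]
force: [0.2, -0.0, -0.1]
grip_width: 0.0383
grip_force: 0.0
```

Emit:
play_rows:
  motion:
    - [[0,0,0,0,0,0,-0.9],[0,0,0,0,0,0,-0.9],[-0.008,0,-0.022,0,0,0,-0.9],[-0.04,0,-0.01,0,0,0,-0.9],[-0.08,0,0.003,0,0,0,-0.9],[-0.08,0,0.003,0,0,0,-0.9],[-0.072,0,0.026,0,0,0,-0.9],[-0.072,0,0.026,0,0,0,-0.9]]

```text
time_s: 19.4
ee_pos: [0.5683, -0.1699, 0.0509]
eef_rot: [3.141, 0.349, 3.137]
force: [-0.8, -1.5, 10.0]
grip_width: 0.0254
grip_force: 58.6
```

Run:
```python
from p import *
plan([]);o=get_obs();print(o['eef_rot'],o['force'])
```

```text
t 19.4 pos [ 0.5683 -0.1699  0.0509] q [-0.42  0.4   1.81  0.24  0.62 -2.15] grip 0.0254 58.6
[3.14115989 0.34906265 3.13671574] [-0.76452052 -1.50089697 10.02412435]
```

Release, retreat, and check.

Emit:
play_rows:
  motion:
    - [[0,0,0,0,0,0,0.25],[0,0,0,0,0,0,0.25],[0,0,0,0,0,0,0.25],[0,0,0,0,0,0,0.25],[0,0,-0.1,0,0,0,0.25],[0,0,-0.25,0,0,0,0.25],[0,0,-0.45,0,0,0,0.25],[0,0,-0.65,0,0,0,0.25],[0,0,-0.85,0,0,0,0.25],[0,0,-0.85,0,0,0,0.25]]

```text
time_s: 20.4
ee_pos: [0.4957, -0.1702, 0.2564]
eef_rot: [-3.139, 0.355, 3.138]
force: [0.8, -0.1, -1.2]
grip_width: 0.0585
grip_force: 0.0
```

Run:
```python
from p import *
import m; m.rollers()
A=np.array([.591,.272,HG]); L=pickR(60); b=L.apply([0,0,-1])
plan([('rot',[.53,.07,.28],pickR(20)),('over',A+.15*b+[0,0,.05],L),('at',A,L)])
```

```text
scene 436 x [-60.3  59.7] y [-82.6 -56.9 -46.4] z [62.  67.4] ang [ -0.9 -64.3  36.4 123.   89.4]
scene 419 x [-63.5  56.8] y [-13.1   6.9  17.4] z [62.7 67.5] ang [ -4.3   2.1  31.3 124.5  89.6]
top 301 x [-21.8  60.2] y [-79.5 -63.2 -47.5] z [63.9 69.5] ang [ 19.3 -64.8  84.5  36.5   1.5]
top 272 x [-32.1  55.9] y [-14.4   0.9  16.7] z [63.  69.8] ang [ 9.8  1.9 32.8 94.6 87.8]
t 20.5 pos [ 0.4952 -0.1695  0.2503] q [-0.48  0.01  1.77  0.18  1.05 -2.12] grip 0.059 0.0
rot [-0.1665, 0.9587, -0.065] [-0.0001, 0.0868, 0.2534] rows 11.2
over [0.1615, 0.244, 0.3993] [0.0, 0.1111, 0.0] rows 4.7
at [-0.1732, -0.0, 0.7] [0.0, 0.0, 0.0] rows 3.6
```

Emit:
play_rows:
  motion:
    - [[-0.166,0.958,-0.065,0,0.087,0.253,0.25],[-0.166,0.958,-0.065,0,0.087,0.253,0.25],[-0.166,0.958,-0.065,0,0.087,0.253,0.25],[-0.166,0.958,-0.065,0,0.087,0.253,0.25],[-0.166,0.958,-0.065,0,0.087,0.253,0.25],[-0.166,0.958,-0.065,0,0.087,0.253,0.25],[-0.166,0.958,-0.065,0,0.087,0.253,0.25],[-0.166,0.958,-0.065,0,0.087,0.253,0.25],[-0.166,0.958,-0.065,0,0.087,0.253,0.25],[-0.166,0.958,-0.065,0,0.087,0.253,0.25]]

```text
time_s: 21.5
ee_pos: [0.5298, 0.0704, 0.2772]
eef_rot: [3.064, -0.248, 1.852]
force: [-0.4, 0.5, 1.1]
grip_width: 0.0588
grip_force: 0.0
```

Run:
```python
from p import *
A=np.array([.591,.272,.068]); L=pickR(60); b=L.apply([0,0,-1])
plan([('over',A+.13*b+[0,0,.03],L),('at',A,L)])
```

```text
t 21.5 pos [0.5298 0.0704 0.2772] q [-0.07  0.21  1.48  0.26  1.47 -0.37] grip 0.0588 0.0
over [0.1538, 0.2934, 0.5346] [-0.0161, 0.1247, 0.0414] rows 5.5
at [-0.1039, -0.0, 0.58] [0.0, 0.0, 0.0] rows 2.9
```

Emit:
play_rows:
  motion:
    - [[0.154,0.293,0.535,-0.0161,0.1247,0.0414,0.25],[0.154,0.293,0.535,-0.0161,0.1247,0.0414,0.25],[0.154,0.293,0.535,-0.0161,0.1247,0.0414,0.25],[0.154,0.293,0.535,-0.0161,0.1247,0.0414,0.25],[0.154,0.293,0.535,-0.0161,0.1247,0.0414,0.25],[0.154,0.293,0.535,-0.0161,0.1247,0.0414,0.25],[0.154,0.293,0.535,-0.0161,0.1247,0.0414,0.25],[0.154,0.293,0.535,-0.0161,0.1247,0.0414,0.25]]

```text
time_s: 22.3
ee_pos: [0.5909, 0.1592, 0.164]
eef_rot: [3.134, -1.043, 1.583]
force: [0.5, -0.2, 0.2]
grip_width: 0.0588
grip_force: 0.0
```

Run:
```python
from p import *
A=np.array([.591,.272,.068]); L=pickR(60); b=L.apply([0,0,-1])
plan([('at',A,L),('lift',A+[0,-.03,.2],L)])
```

```text
t 22.3 pos [0.5909 0.1592 0.164 ] q [-0.2   0.59  1.53  1.02  1.45 -0.58] grip 0.0588 0.0
at [-0.1044, 0.0011, 0.5834] [-0.0004, 0.0007, 0.001] rows 3.0
lift [0.6328, 0.0, -0.5039] [0.0, 0.0, 0.0] rows 4.0
```

Emit:
play_rows:
  motion:
    - [[-0.06,0.001,0.18,0,0,0.001,0.25],[-0.104,0.001,0.36,0,0.001,0.001,0.25],[-0.104,0.001,0.48,0,0.001,0.001,0.25],[-0.104,0.001,0.583,0,0.001,0.001,0.25],[-0.104,0.001,0.583,0,0.001,0.001,0.25],[-0.104,0.001,0.583,0,0.001,0.001,-0.9],[-0.104,0.001,0.583,0,0.001,0.001,-0.9],[-0.104,0.001,0.583,0,0.001,0.001,-0.9],[-0.104,0.001,0.583,0,0.001,0.001,-0.9],[-0.104,0.001,0.583,0,0.001,0.001,-0.9]]

```text
time_s: 23.3
ee_pos: [0.5917, 0.2717, 0.0703]
eef_rot: [3.139, -1.052, 1.574]
force: [-0.6, -0.3, 3.2]
grip_width: 0.0278
grip_force: 59.7
```

Emit:
play_rows:
  motion:
    - [[0,0,0,0,0,0,-0.9],[0.1,0,-0.08,0,0,0,-0.9],[0.25,0,-0.2,0,0,0,-0.9],[0.4,0,-0.32,0,0,0,-0.9],[0.55,0,-0.44,0,0,0,-0.9],[0.632,0,-0.504,0,0,0,-0.9],[0.632,0,-0.504,0,0,0,-0.9]]

```text
time_s: 24.0
ee_pos: [0.5921, 0.2406, 0.2732]
eef_rot: [3.128, -1.051, 1.583]
force: [0.3, 0.1, -1.6]
grip_width: 0.0278
grip_force: 59.7
```

Run:
```python
from p import *
L=placeR(30)
T=cr(-.008+.003,.064,.0515)
plan([('turn',[.55,.03,.22],L),('above',T+[0,0,.10],L)])
```

```text
t 24.0 pos [0.5921 0.2406 0.2732] q [-0.06  0.45  1.47  1.06  1.45 -0.34] grip 0.0278 59.7
turn [-0.6021, -0.1707, -0.6257] [0.0714, -0.1927, -0.2612] rows 13.9
above [0.1129, -0.2857, 0.2512] [0.0, 0.0, 0.0] rows 2.0
```

Emit:
play_rows:
  motion:
    - [[-0.03,-0.009,-0.031,0.0036,-0.0096,-0.013,-0.9],[-0.06,-0.017,-0.063,0.0071,-0.0193,-0.026,-0.9],[-0.09,-0.026,-0.094,0.0107,-0.0289,-0.039,-0.9],[-0.12,-0.034,-0.125,0.0143,-0.0385,-0.052,-0.9],[-0.15,-0.043,-0.156,0.0178,-0.048,-0.065,-0.9],[-0.18,-0.051,-0.188,0.0214,-0.058,-0.078,-0.9],[-0.21,-0.06,-0.219,0.025,-0.067,-0.091,-0.9],[-0.24,-0.068,-0.25,0.0286,-0.077,-0.104,-0.9],[-0.27,-0.077,-0.281,0.0321,-0.087,-0.117,-0.9],[-0.3,-0.085,-0.313,0.0357,-0.096,-0.131,-0.9]]

```text
time_s: 25.0
ee_pos: [0.5698, 0.1356, 0.2411]
eef_rot: [2.792, -0.251, 2.45]
force: [-0.2, -0.9, -1.8]
grip_width: 0.0279
grip_force: 59.6
```

Run:
```python
from p import *
L=placeR(30)
T=cr(-.008+.003,.064,.0515)
plan([('turn',[.55,.03,.22],L),('above',T+[0,0,.10],L)])
```

```text
t 25.0 pos [0.5698 0.1356 0.2411] q [-0.03  0.31  1.47  0.44  1.36 -0.96] grip 0.0279 59.6
turn [-0.2228, -0.3636, -0.1003] [0.0355, -0.0974, -0.1296] rows 7.0
above [0.1129, -0.2857, 0.2512] [0.0, 0.0, 0.0] rows 2.0
```

Emit:
play_rows:
  motion:
    - [[-0.022,-0.036,-0.01,0.0036,-0.01,-0.013,-0.9],[-0.045,-0.073,-0.02,0.0071,-0.0195,-0.026,-0.9],[-0.067,-0.109,-0.03,0.0107,-0.029,-0.039,-0.9],[-0.089,-0.145,-0.04,0.0142,-0.039,-0.052,-0.9],[-0.111,-0.182,-0.05,0.0178,-0.0487,-0.065,-0.9],[-0.134,-0.218,-0.06,0.0213,-0.058,-0.078,-0.9],[-0.156,-0.255,-0.07,0.0249,-0.068,-0.091,-0.9],[-0.178,-0.291,-0.08,0.0284,-0.078,-0.104,-0.9],[-0.2,-0.327,-0.09,0.032,-0.088,-0.117,-0.9],[-0.223,-0.364,-0.1,0.0355,-0.0974,-0.1296,-0.9]]

```text
time_s: 26.0
ee_pos: [0.5492, 0.0303, 0.2196]
eef_rot: [-3.142, 0.523, 3.135]
force: [0.4, 0.0, -1.3]
grip_width: 0.0279
grip_force: 59.6
```

Run:
```python
from p import *
L=placeR(30)
T=cr(-.008+.003,.064,.0515)
plan([('above',T+[0,0,.08],L),('down',T,L)])
```

```text
t 26.0 pos [0.5492 0.0303 0.2196] q [-0.01  0.    1.9   0.    0.71 -1.58] grip 0.0279 59.6
above [0.1492, -0.287, 0.3208] [-0.0, -0.0001, 0.0] rows 2.3
down [0.16, 0.0, 0.2771] [0.0, 0.0, 0.0] rows 1.6
```

Emit:
play_rows:
  motion:
    - [[0.03,-0.06,0.065,0,0,0,-0.9],[0.06,-0.12,0.13,0,0,0,-0.9],[0.09,-0.18,0.195,0,0,0,-0.9],[0.12,-0.24,0.26,0,0,0,-0.9],[0.149,-0.287,0.321,0,0,0,-0.9],[0.149,-0.287,0.321,0,0,0,-0.9],[0.18,-0.287,0.375,0,0,0,-0.9],[0.21,-0.287,0.43,0,0,0,-0.9],[0.24,-0.287,0.48,0,0,0,-0.9],[0.24,-0.287,0.48,0,0,0,-0.9]]

```text
time_s: 27.0
ee_pos: [0.5561, -0.0402, 0.0856]
eef_rot: [3.137, 0.52, 3.13]
force: [-0.4, -0.7, -1.4]
grip_width: 0.0278
grip_force: 59.6
```

Run:
```python
from p import *
L=placeR(30)
T=cr(-.008+.003,.064,.0515)
plan([('down',T,L)])
```

```text
t 27.0 pos [ 0.5561 -0.0402  0.0856] q [-0.18  0.22  2.02  0.23  0.4  -1.93] grip 0.0278 59.6
down [0.0666, -0.0056, 0.119] [0.0003, -0.0006, -0.0007] rows 0.7
```

Emit:
play_rows:
  motion:
    - [[0.03,-0.005,0.055,0,0,0,-0.9],[0.05,-0.005,0.09,0,0,0,-0.9],[0.066,-0.005,0.119,0,0,0,-0.9],[0.066,-0.005,0.119,0,0,0,-0.9],[0.066,-0.005,0.119,0,0,0,-0.9],[0.066,-0.005,0.119,0,0,0,0.25],[0.066,-0.005,0.119,0,0,0,0.25],[0.066,-0.005,0.119,0,0,0,0.25],[0.066,-0.005,0.119,0,0,0,0.25],[0.066,-0.005,0.119,0,0,0,0.25]]

```text
time_s: 28.0
ee_pos: [0.558, -0.0422, 0.0537]
eef_rot: [3.138, 0.524, 3.129]
force: [0.6, -0.3, -0.3]
grip_width: 0.0586
grip_force: 0.0
```

Emit:
play_rows:
  motion:
    - [[0,0,-0.1,0,0,0,0.25],[0,0,-0.25,0,0,0,0.25],[0,0,-0.4,0,0,0,0.25],[-0.05,0,-0.6,0,0,0,0.25],[-0.1,0,-0.8,0,0,0,0.25],[-0.1,0,-0.8,0,0,0,0.25]]

```text
time_s: 28.6
ee_pos: [0.4804, -0.0423, 0.2457]
eef_rot: [3.141, 0.533, 3.13]
force: [-0.7, -0.0, -0.9]
grip_width: 0.0586
grip_force: 0.0
```

```bash
cat >> m.py <<'E'
def rod(save=None):
    for n in ('scene','top'):
        c=cam(n); X=xyz(c); H=hsv(c); h,s=H[...,0],H[...,1]
        if save: cv2.imwrite(f'pics/{save}_{n}.png',c['frame'][:,:,::-1]); np.savez(f'pics/{save}_{n}.npz',**c)
        m=((h<5)|(h>174))&(s>130)&(X[...,1]<.4)&(X[...,0]>.25)&(X[...,0]<.9)
        for q in comps(c,m,20): print(n,'red',q.sum(),np.argwhere(q).mean(0)[::-1].round(),X[q].mean(0).round(4),'z95',np.percentile(X[q][:,2],95).round(4),rect(X[q]))
E
python3 - <<'E'
from p import *
import m; m.rollers(); m.rod('r0'); plan([])
E
```

```text
scene 438 x [-61.  60.] y [-82.8 -57.2 -46.2] z [62.5 67.3] ang [ -0.9 -64.4  37.3 122.8  89.5]
scene 414 x [-63.2  56.8] y [-13.    6.7  17.8] z [63.  67.4] ang [ -3.2   2.6  31.6 123.4  89.5]
scene 328 x [-54.9  66. ] y [50.7 66.2 81.4] z [63.7 67.3] ang [  5.3  66.3 122.8  33.4   1.5]
top 440 x [-53.9  66.1] y [50.7 64.9 79. ] z [63.6 70.1] ang [  6.4  63.7 121.6  30.8   0.2]
top 450 x [-60.   59.4] y [-79.1 -62.6 -47.8] z [63.2 70.8] ang [  0.3 -64.7  34.2 122.2  89.3]
top 439 x [-62.9  55.1] y [-14.3   0.9  14.9] z [63.5 70.8] ang [ -3.9  -1.2 119.7  34.2   1. ]
scene red 127 [356. 198.] [0.4325 0.0222 0.0197] z95 0.0257 [428.5  23.3  44.3  23.4  74.3]
scene red 207 [396. 230.] [0.5293 0.157  0.0208] z95 0.0268 [527.5 157.3  18.1  69.8   1.4]
top red 200 [249. 220.] [0.5196 0.1539 0.0309] z95 0.0303 [431.   55.9 328.4  59.4  47.2]
t 28.8 pos [ 0.4793 -0.0418  0.2378] q [-0.23 -0.19  2.03  0.15  0.79 -1.87] grip 0.059 0.0
```

Run:
```python
import cv2
a=cv2.imread('pics/r0_top.png'); cv2.imwrite('pics/r0c.png',cv2.resize(a[140:300,240:480],(800,533),interpolation=cv2.INTER_CUBIC))
```

```text
(no output)
```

View pics/r0c.png

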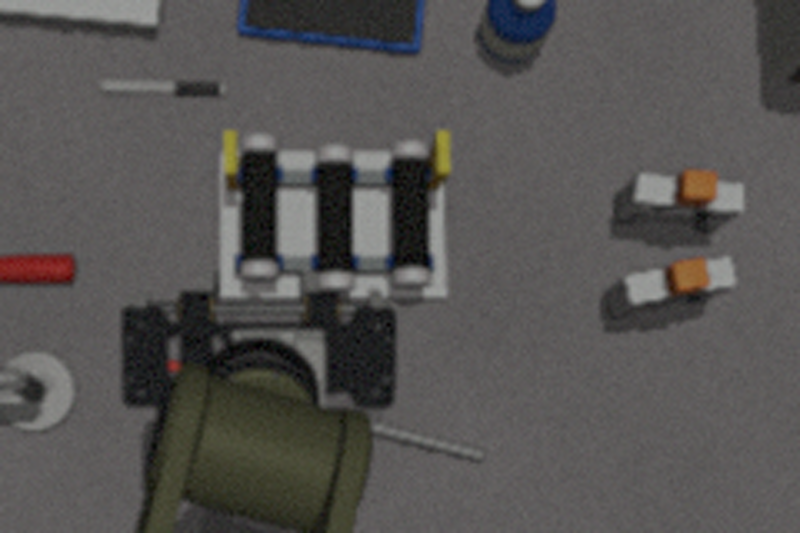

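The crop shows all three rollers in their slots, at columns 260, 335 and 410. The rod is still where it was, with its shaft tip at (482,457), which is full-frame (384.6,277).

```bash
cat >> m.py <<'E'
def ray(c,u,v,z):
    p=cv2.undistortPoints(np.array([[[u,v]]],float),c['camera_matrix'].astype(float),c['D'].astype(float))[0,0]
    d=c['T'][:3,:3]@np.array([p[0],-p[1],-1]); t=c['T'][:3,3]; return t+d*(z-t[2])/d[2]
E
python3 - <<'E'
from p import *
import m
c=dict(np.load('pics/top0.npz')); tip=m.ray(c,384.6,277.2,.012); print('tip',tip.round(4))
H=np.array([.427,.0208]); print('len',np.hypot(*(tip[:2]-H)),'ang',np.degrees(np.arctan2(*(H-tip[:2])[::-1])))
ang=np.arctan2(*(H-tip[:2])[::-1])
T=np.r_[H,.022]
plan([('above',T+[0,0,.12],down(ang)),('down',T,down(ang))])
E
```

```text
tip [ 0.3566 -0.2299  0.012 ]
len 0.2603788537470193 ang 74.30954580113155
t 28.8 pos [ 0.4793 -0.0418  0.2378] q [-0.23 -0.19  2.03  0.15  0.79 -1.87] grip 0.059 0.0
above [0.3753, 0.2468, 0.2273] [0.0763, 0.0577, 0.2842] rows 12.6
down [0.0, -0.0, 0.48] [0.0, 0.0, 0.0] rows 2.4
```

Emit:
play_rows:
  motion:
    - [[0.2,0.12,0,0.0763,0.0577,0.284,0.25],[0.375,0.247,0.15,0.0763,0.0577,0.284,0.25],[0.375,0.247,0.227,0.0763,0.0577,0.284,0.25],[0.375,0.247,0.227,0.0763,0.0577,0.284,0.25],[0.375,0.247,0.227,0.0763,0.0577,0.284,0.25],[0.375,0.247,0.227,0.0763,0.0577,0.284,0.25],[0.375,0.247,0.227,0.0763,0.0577,0.284,0.25],[0.375,0.247,0.227,0.0763,0.0577,0.284,0.25],[0.375,0.247,0.227,0.0763,0.0577,0.284,0.25],[0.375,0.247,0.227,0.0763,0.0577,0.284,0.25]]

```text
time_s: 29.8
ee_pos: [0.4269, 0.021, 0.1415]
eef_rot: [3.04, 0.129, 1.796]
force: [0.2, 0.7, -0.2]
grip_width: 0.059
grip_force: 0.0
```

Run:
```python
from p import *
ang=np.radians(74.5); T=np.array([.427,.0208,.022])
plan([('above',T+[0,0,.1],down(ang)),('down',T,down(ang))])
```

```text
t 29.8 pos [0.4269 0.021  0.1415] q [ 0.03  0.02  2.   -0.13  1.   -0.14] grip 0.059 0.0
above [0.0092, -0.0075, 0.0771] [0.0209, 0.0161, 0.0797] rows 3.5
down [0.0, -0.0, 0.4] [0.0, 0.0, 0.0] rows 2.0
```

Emit:
play_rows:
  motion:
    - [[0.009,-0.0075,0.077,0.0209,0.0161,0.0797,0.1],[0.009,-0.0075,0.077,0.0209,0.0161,0.0797,0.1],[0.009,-0.0075,0.077,0.0209,0.0161,0.0797,0.1],[0.009,-0.0075,0.077,0.0209,0.0161,0.0797,0.1],[0.009,-0.0075,0.077,0.0209,0.0161,0.0797,0.1],[0.009,-0.0075,0.077,0.0209,0.0161,0.0797,0.1],[0.009,-0.0075,0.077,0.0209,0.0161,0.0797,0.1]]

```text
time_s: 30.5
ee_pos: [0.4273, 0.0206, 0.1233]
eef_rot: [3.137, 0.001, 1.308]
force: [-0.2, -0.2, -0.4]
grip_width: 0.0517
grip_force: 0.0
```

Run:
```python
from p import *
import m
ang=np.radians(74.5); T=np.array([.427,.0208,.022])
m.rod(); plan([('down',T,down(ang)),('lift',T+[0,0,.2],down(ang))]); print(get_obs()['eef_rot'])
```

```text
scene red 123 [356. 198.] [0.4327 0.0216 0.0192] z95 0.0254 [428.4  22.4  45.4  22.3  74.7]
scene red 207 [396. 230.] [0.5292 0.1572 0.0207] z95 0.0264 [527.8 157.4  18.6  69.5   3.9]
top red 190 [248. 220.] [0.5178 0.1542 0.0452] z95 0.0304 [431.6  56.7 330.4  59.2  47.2]
t 30.6 pos [0.4275 0.0206 0.1237] q [-0.04  0.11  1.94 -0.    1.09  0.23] grip 0.0514 0.0
down [0.0003, -0.004, 0.4067] [0.0008, 0.0, 0.0011] rows 2.0
lift [0.0, 0.0, -0.8] [0.0, 0.0, 0.0] rows 4.0
[3.13683381e+00 2.87556377e-04 1.30712672e+00]
```

Emit:
play_rows:
  motion:
    - [[0,-0.004,0.15,0,0,0.001,0.1],[0,-0.004,0.3,0,0,0.001,0.1],[0,-0.004,0.37,0.0008,0,0.001,0.1],[0,-0.004,0.406,0.0008,0,0.001,0.1],[0,-0.004,0.406,0.0008,0,0.001,0.1],[0,-0.004,0.406,0.0008,0,0.001,-0.9],[0,-0.004,0.406,0.0008,0,0.001,-0.9],[0,-0.004,0.406,0.0008,0,0.001,-0.9],[0,-0.004,0.406,0.0008,0,0.001,-0.9],[0,-0.004,0.406,0.0008,0,0.001,-0.9]]

```text
time_s: 31.6
ee_pos: [0.4273, 0.0206, 0.0227]
eef_rot: [3.141, -0.0, 1.299]
force: [-0.2, -0.0, 0.4]
grip_width: 0.0151
grip_force: 0.0
```

Emit:
play_rows:
  motion:
    - [[0,0,-0.04,0,0,0,-0.9],[0,0,-0.15,0,0,0,-0.9],[0,0,-0.3,0,0,0,-0.9],[0,0,-0.45,0,0,0,-0.9],[0,0,-0.6,0,0,0,-0.9],[0,0,-0.75,0,0,0,-0.9],[0,0,-0.8,0,0,0,-0.9],[0,0,-0.8,0,0,0,-0.9]]

```text
time_s: 32.4
ee_pos: [0.4277, 0.0206, 0.2242]
eef_rot: [3.138, -0.001, 1.299]
force: [-0.0, -1.2, -1.1]
grip_width: 0.0048
grip_force: 0.0
```

Run:
```python
from p import *
import m
Y=np.pi/2+CY
T=cr(.044,.088+.285+.03,.09)
plan([('go',[T[0],T[1],.222],down(Y)),('low',T,down(Y))])
```

```text
t 32.4 pos [0.4277 0.0206 0.2242] q [-0.04  0.    1.81  0.    1.33  0.23] grip 0.0048 0.0
go [1.2591, 0.3975, 0.0109] [0.0005, -0.0001, -0.0421] rows 6.6
low [0.0, -0.0, 0.528] [0.0, 0.0, 0.0] rows 2.6
```

Run:
```python
from p import *
import m
m.rod('r1')
a=cv2.imread('pics/r1_scene.png'); cv2.imwrite('pics/r1c.png',cv2.resize(a[120:270,220:440],(792,540),interpolation=cv2.INTER_CUBIC))
```

```text
scene red 129 [356. 198.] [0.4318 0.0216 0.0196] z95 0.0259 [428.1  22.3  45.9  23.7  73.4]
scene red 210 [396. 230.] [0.5293 0.1573 0.0208] z95 0.0267 [527.9 157.3  69.9  18.1  89.8]
top red 121 [244. 220.] [0.5192 0.1676 0.0362] z95 0.0304 [493.8 128.6 144.   37.6  55. ]
top red 24 [301. 256.] [0.4139 0.0035 0.0827] z95 0.0288 [362.6 -13.9 142.7  16.1  18.7]
```

View pics/r1c.png

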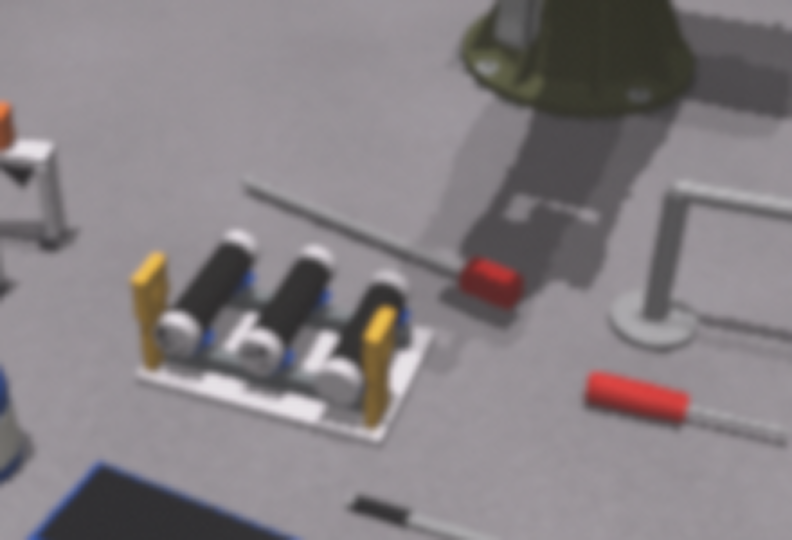

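The crop shows the rod lying untouched, handle at (490,283) and tip at (248,185), so the fingers closed beside or above it. I'll check where the cameras place the fingers relative to the reported TCP.

```bash
python3 - <<'E'
from p import *
import m
for n in ('scene','top'):
    c=dict(np.load(f'pics/r1_{n}.npz')); X=xyz(c); 
    for lo,hi in ((.15,.2),(.2,.215),(.215,.24),(.24,.27),(.27,.3),(.3,.33)):
        k=(X[...,2]>lo)&(X[...,2]<hi)&(X[...,0]>.3)&(X[...,0]<.56)&(abs(X[...,1]-.02)<.12)&(c['z_map']>0)
        if k.sum()>3: print(n,lo,hi,k.sum(),X[k].mean(0).round(4),X[k].min(0).round(3),X[k].max(0).round(3))
c=dict(np.load('pics/r1_scene.npz')); X=xyz(c); H=m.hsv(c)
k=(H[...,1]>130)&((H[...,0]<5)|(H[...,0]>174))&(abs(X[...,0]-.43)<.05)&(abs(X[...,1]-.02)<.06)
P=X[k]; print(np.histogram(P[:,2],bins=np.arange(0,.04,.004)))
t=P[P[:,2]>.021]; print('top face',t.mean(0),m.rect(t))
E
python3 -c "
import cv2
a=cv2.imread('pics/r1_scene.png'); cv2.imwrite('pics/r1d.png',cv2.resize(a[30:220,270:440],(680,600),interpolation=cv2.INTER_CUBIC)[:600])"
```

```text
scene 0.215 0.24 18 [0.4302 0.0266 0.2357] [0.417 0.012 0.232] [0.438 0.034 0.24 ]
scene 0.24 0.27 124 [0.435  0.0237 0.2546] [0.415 0.009 0.24 ] [0.445 0.035 0.27 ]
scene 0.27 0.3 135 [0.4346 0.0242 0.2842] [0.414 0.009 0.27 ] [0.446 0.035 0.3  ]
scene 0.3 0.33 80 [0.4402 0.0274 0.3147] [ 0.358 -0.024  0.3  ] [0.511 0.071 0.33 ]
(array([ 0, 10, 11, 15, 13, 43, 37,  0,  0]), array([0.   , 0.004, 0.008, 0.012, 0.016, 0.02 , 0.024, 0.028, 0.032,
       0.036]))
top face [0.42873771 0.02303429 0.02402461] [428.5  23.4  43.3  23.7  73.4]
```

View pics/r1d.png

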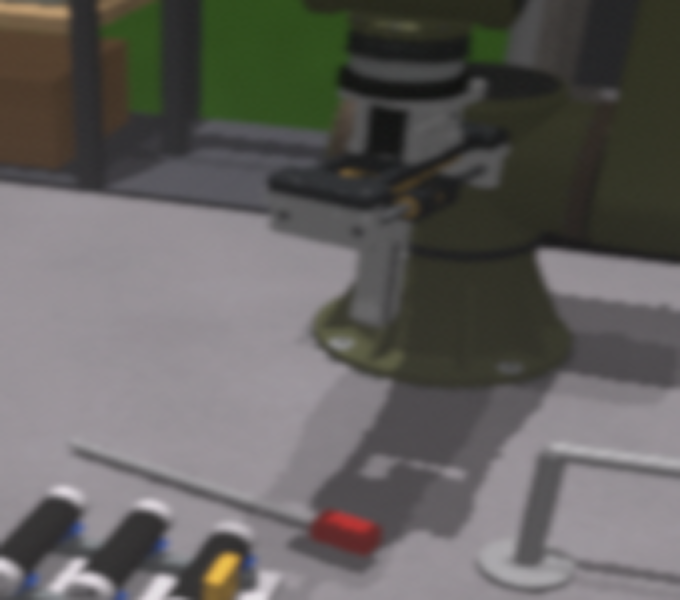

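The crop shows the closed fingers above the rod with tips at (372,330), and the depth puts those tips near z = 0.232. By the reported TCP (0.224) they should be at 0.205. The true grasp point is therefore about 27 mm behind the reported one, which also explains the weak roller grip. I'll verify by casting a ray.

Run:
```python
from p import *
import m
for n in('scene',):
    c=dict(np.load(f'pics/r1_{n}.npz')); X=xyz(c)
    for u in (359,361,363,365,367):
        col=[(v,X[v,u].round(3).tolist()) for v in range(126,140) if X[v,u,2]>.05][-2:]
        print(u,col)
    # ray through tip row/col intersect plane x=.437
    T=c['T']; 
    for v in (132,134.5,136):
        a=m.ray(c,363,v,.3); b=m.ray(c,363,v,.1); s=(.437-a[0])/(b[0]-a[0]); print(v,(a+s*(b-a)).round(4))
for f in ('s4','s1'):
    c=dict(np.load(f'pics/{f}.npz')); X=xyz(c)
    k=(X[...,2]>.1)&(X[...,2]<.35)&(abs(X[...,0]-.5482)<.03)&(abs(X[...,1]+.1686)<.05) if f=='s4' else (X[...,2]>.07)&(X[...,2]<.25)&(abs(X[...,0]-.53)<.08)&(abs(X[...,1]-.086)<.06)&(X[...,0]<.575)
    print(f,k.sum(), X[k][np.argsort(X[k][:,2])[:6]].round(3).tolist())
```

```text
359 [(130, [0.439, 0.014, 0.24]), (131, [0.431, 0.012, 0.233])]
361 [(130, [0.44, 0.019, 0.241]), (131, [0.436, 0.018, 0.236])]
363 [(131, [0.443, 0.025, 0.241]), (132, [0.436, 0.024, 0.235])]
365 [(132, [0.437, 0.029, 0.236]), (133, [0.435, 0.029, 0.233])]
367 [(132, [0.427, 0.032, 0.232]), (133, [0.091, -0.032, 0.051])]
132 [0.437  0.0238 0.2354]
134.5 [0.437  0.0245 0.2284]
136 [0.437  0.0248 0.2242]
s4 1001 [[0.538, -0.176, 0.167], [0.536, -0.177, 0.168], [0.542, -0.177, 0.168], [0.546, -0.178, 0.171], [0.536, -0.177, 0.171], [0.543, -0.176, 0.172]]
s1 1289 [[0.538, 0.124, 0.13], [0.543, 0.121, 0.13], [0.545, 0.055, 0.133], [0.542, 0.057, 0.134], [0.548, 0.123, 0.137], [0.543, 0.127, 0.137]]
```

```bash
python3 - <<'E'
s=open('p.py').read()
s=s.replace("def plan(wps","D=.0275 # true grasp point lies D behind the reported TCP along tool z\ndef plan(wps").replace("        d=R.inv()","        qr=q+S.apply([0,0,D]); d=R.inv()").replace("(q-p); r","(qr-p); r").replace("p,R=q,S","p,R=qr,S").replace("'pos',p.round(4)","'true',(p-R.apply([0,0,D])).round(4)")
open('p.py','w').write(s)
E
python3 - <<'E'
from p import *
A=down(np.radians(74.5)); T=np.array([.427,.0208,.024])
plan([('pre',T+[0,0,.06],A),('down',T,A)])
E
```

```text
t 32.5 true [0.4268 0.0206 0.2489] q [-0.04  0.    1.81  0.    1.33  0.23] grip 0.0048 0.0
pre [0.0014, 0.0017, 0.6597] [-0.0002, 0.0, -0.0002] rows 3.3
down [0.0, -0.0, 0.24] [0.0, 0.0, 0.0] rows 1.2
```

Emit:
play_rows:
  motion:
    - [[0,0.001,0.2,0,0,0,0.1],[0.001,0.002,0.4,0,0,0,0.1],[0.001,0.002,0.55,0,0,0,0.1],[0.001,0.002,0.66,0,0,0,0.1],[0.001,0.002,0.66,0,0,0,0.1],[0.001,0.002,0.66,0,0,0,0.1],[0.001,0.002,0.72,0,0,0,0.1],[0.001,0.002,0.78,0,0,0,0.1],[0.001,0.002,0.82,0,0,0,0.1],[0.001,0.002,0.82,0,0,0,0.1]]

```text
time_s: 33.5
ee_pos: [0.4276, 0.0207, 0.0174]
eef_rot: [-3.141, 0.0, 1.299]
force: [-0.3, 0.4, 0.5]
grip_width: 0.0514
grip_force: 0.0
```

Emit:
play_rows:
  motion:
    - [[0,0,0.03,0,0,0,0.1],[0,0,0.06,0,0,0,0.1],[0,0,0.07,0,0,0,0.1],[0,0,0.07,0,0,0,0.1],[0,0,0.07,0,0,0,-0.9],[0,0,0.07,0,0,0,-0.9],[0,0,0.07,0,0,0,-0.9],[0,0,0.07,0,0,0,-0.9],[0,0,0.07,0,0,0,-0.9],[0,0,0.07,0,0,0,-0.9]]

```text
time_s: 34.5
ee_pos: [0.4278, 0.0207, 0.0]
eef_rot: [-3.142, -0.0, 1.299]
force: [-0.7, 0.3, 3.4]
grip_width: 0.0234
grip_force: 60.0
```

Run:
```python
from p import *
A=down(np.radians(74.5)); T=np.array([.427,.0208,.024])
plan([('lift',T+[0,0,.2],A)]); print(get_obs()['force'],get_obs()['ee_pos'])
```

```text
t 34.5 true [0.4278 0.0207 0.0275] q [-0.04  0.33  2.02  0.    0.79  0.23] grip 0.0234 60.0
lift [-0.0004, -0.0032, -0.7859] [-0.0, -0.0, -0.0001] rows 3.9
[-0.68869978  0.29089254  3.36783779] [4.27807048e-01 2.06897621e-02 2.42872998e-05]
```

Emit:
play_rows:
  motion:
    - [[0,0,-0.05,0,0,0,-0.9],[0,0,-0.15,0,0,0,-0.9],[0,0,-0.3,0,0,0,-0.9],[0,0,-0.45,0,0,0,-0.9],[0,0,-0.6,0,0,0,-0.9],[0,0,-0.75,0,0,0,-0.9],[0,0,-0.8,0,0,0,-0.9],[0,0,-0.8,0,0,0,-0.9]]

```text
time_s: 35.3
ee_pos: [0.4282, 0.0207, 0.2006]
eef_rot: [3.139, -0.001, 1.299]
force: [-1.0, 0.2, -2.1]
grip_width: 0.0235
grip_force: 60.0
```

Run:
```python
from p import *
Y=np.pi/2+CY
T=cr(.044,.093+.265+.02,.068+D)
plan([('go',[T[0],T[1],.22],down(Y)),('low',T,down(Y))]); print(T)
```

```text
t 35.3 true [0.4282 0.0207 0.2281] q [-0.04  0.02  1.84  0.    1.28  0.23] grip 0.0235 60.0
go [1.1615, 0.4216, 0.0342] [0.0003, -0.0001, -0.0421] rows 6.2
low [0.0, -0.0, 0.498] [0.0, 0.0, 0.0] rows 2.5
[0.6076449  0.27218274 0.0955    ]
```

Emit:
play_rows:
  motion:
    - [[0.1,0.035,0,0,0,0,-0.9],[0.2,0.07,0,0,0,0,-0.9],[0.32,0.12,0,0,0,0,-0.9],[0.45,0.17,0.01,0,0,0,-0.9],[0.58,0.21,0.017,0,0,0,-0.9],[0.58,0.21,0.017,0,0,0,-0.9]]

```text
time_s: 35.9
ee_pos: [0.5174, 0.1486, 0.192]
eef_rot: [-3.137, 0.002, 1.302]
force: [0.1, 0.3, -1.5]
grip_width: 0.0238
grip_force: 60.0
```

Emit:
play_rows:
  motion:
    - [[0.1,0.035,0,0,0,-0.01,-0.9],[0.2,0.07,0,0,0,-0.02,-0.9],[0.32,0.12,0,0,0,-0.03,-0.9],[0.45,0.17,0.01,0,0,-0.042,-0.9],[0.55,0.2,0.017,0,0,-0.042,-0.9],[0.58,0.212,0.017,0,0,-0.042,-0.9],[0.58,0.212,0.017,0,0,-0.042,-0.9]]

```text
time_s: 36.6
ee_pos: [0.6068, 0.2716, 0.189]
eef_rot: [-3.139, 0.001, 1.564]
force: [-0.6, 0.2, -1.8]
grip_width: 0.0238
grip_force: 60.0
```

Run:
```python
from p import *
Y=np.pi/2+CY
T=cr(.044,.093+.265+.02,.068+D)
plan([('low',T,down(Y))])
```

```text
t 36.6 true [0.6069 0.2717 0.2165] q [0.37 0.57 1.16 0.   1.41 0.37] grip 0.0238 60.0
low [0.0027, 0.005, 0.484] [-0.0005, 0.0002, -0.0] rows 2.4
```

Emit:
play_rows:
  motion:
    - [[0.0027,0.005,0.12,0,0,0,-0.9],[0.0027,0.005,0.24,0,0,0,-0.9],[0.0027,0.005,0.36,0,0,0,-0.9],[0.0027,0.005,0.45,0,0,0,-0.9],[0.0027,0.005,0.484,0,0,0,-0.9],[0.0027,0.005,0.484,0,0,0,-0.9]]

```text
time_s: 37.2
ee_pos: [0.6077, 0.2714, 0.0695]
eef_rot: [-3.14, 0.001, 1.563]
force: [0.1, -0.9, -0.6]
grip_width: 0.0235
grip_force: 60.0
```

```bash
cat > shaft.py <<'E'
from p import *
import m,sys
Y=np.pi/2+CY
T=cr(.044,.093+.265+.02,.068+D); plan([('low',T,down(Y))])
for n in ('scene','top'):
    c=shot(n,sys.argv[1]+n); X=xyz(c); H=m.hsv(c)
    k=(X[...,2]>.055)&(X[...,2]<.12)&(abs(X[...,0]-.605)<.03)&(X[...,1]>-.005)&(X[...,1]<.235)&(c['z_map']>0)
    P=X[k]; print(n,k.sum())
    for lo in np.arange(0,.24,.03):
        q=P[(P[:,1]>=lo)&(P[:,1]<lo+.03)]
        if len(q)>2: print(' y',round(lo+.015,3),len(q),np.median(q,0).round(4))
    if len(P)>10: print(' ymin',np.sort(P[:,1])[:3].round(4))
    e=(H[...,0]>18)&(H[...,0]<32)&(H[...,1]>110)&(abs(X[...,0]-.605)<.04)&(X[...,2]>.06)&(X[...,2]<.11)
    for q in m.comps(c,e): print(' eye',X[q].mean(0).round(4),np.percentile(X[q],3,axis=0).round(3),np.percentile(X[q],97,axis=0).round(3))
E
python3 shaft.py a1
```

```text
t 37.2 true [0.6078 0.2714 0.097 ] q [0.36 0.68 1.28 0.   1.19 0.37] grip 0.0235 60.0
low [0.0031, -0.0004, 0.0061] [-0.0003, 0.0001, -0.0002] rows 0.0
scene 401
 y 0.015 29 [0.6064 0.0222 0.0842]
 y 0.045 47 [0.6071 0.0445 0.0849]
 y 0.075 52 [0.6069 0.0753 0.0849]
 y 0.105 53 [0.6079 0.1056 0.0851]
 y 0.135 56 [0.608  0.1353 0.085 ]
 y 0.165 57 [0.6082 0.1649 0.085 ]
 y 0.195 58 [0.609  0.195  0.0856]
 y 0.225 49 [0.6092 0.2226 0.0851]
 ymin [0.0115 0.0121 0.014 ]
 eye [ 0.6093 -0.1906  0.0857] [ 0.592 -0.196  0.065] [ 0.622 -0.187  0.1  ]
 eye [ 0.6098 -0.0167  0.0865] [ 0.576 -0.036  0.064] [ 0.624 -0.011  0.1  ]
top 289
 y 0.015 26 [0.605  0.02   0.0861]
 y 0.045 44 [0.6051 0.0449 0.0872]
 y 0.075 44 [0.6051 0.0755 0.087 ]
 y 0.105 43 [0.6058 0.1053 0.0868]
 y 0.135 44 [0.6058 0.1357 0.0867]
 y 0.165 28 [0.6076 0.1641 0.0877]
 y 0.195 33 [0.6071 0.1942 0.0877]
 y 0.225 27 [0.6078 0.2228 0.0882]
 ymin [0.0116 0.0117 0.0141]
 eye [ 0.6049 -0.0184  0.0975] [ 0.588 -0.022  0.089] [ 0.622 -0.014  0.102]
 eye [ 0.6021 -0.1928  0.0933] [ 0.587 -0.198  0.07 ] [ 0.619 -0.189  0.104]
```

Both views agree: shaft axis at x ≈ 0.6055 and z ≈ 0.081, tip at y = 0.0115, level and parallel to the eyes' line within 1–2 mm. Inserting in stages while watching the force.

Emit:
play_rows:
  motion:
    - [[0,0,0.006,0,0,0,-0.9],[-0.03,0,0.006,0,0,0,-0.9],[-0.06,0,0.006,0,0,0,-0.9],[-0.09,0,0.006,0,0,0,-0.9],[-0.12,0,0.006,0,0,0,-0.9],[-0.15,0,0.006,0,0,0,-0.9],[-0.18,0,0.006,0,0,0,-0.9],[-0.21,0,0.006,0,0,0,-0.9],[-0.24,0,0.006,0,0,0,-0.9],[-0.24,0,0.006,0,0,0,-0.9]]

```text
time_s: 38.3
ee_pos: [0.608, 0.2115, 0.069]
eef_rot: [-3.141, 0.0, 1.562]
force: [-0.4, -0.6, -1.4]
grip_width: 0.0234
grip_force: 60.0
```

Run:
```python
from p import *
import m
plan([])
for n in ('scene','top'):
    c=cam(n); X=xyz(c)
    for a,b in ((-.08,-.03),(0,.05),(.05,.1),(.1,.17)):
        k=(X[...,2]>.072)&(X[...,2]<.12)&(abs(X[...,0]-.605)<.03)&(X[...,1]>a)&(X[...,1]<b)&(c['z_map']>0)
        if k.sum()>3: print(n,a,k.sum(),np.median(X[k],0).round(4),X[k][:,1].min().round(4))
```

```text
t 38.3 true [0.6081 0.2115 0.0965] q [0.28 0.63 1.36 0.   1.16 0.29] grip 0.0234 60.0
scene -0.08 25 [ 0.6067 -0.0388  0.0837] -0.0478
scene 0 81 [0.6075 0.0253 0.0842] 0.0011
scene 0.05 86 [0.6081 0.0754 0.0843] 0.0503
scene 0.1 130 [0.6091 0.1359 0.0844] 0.1007
top -0.08 26 [ 0.6044 -0.0397  0.085 ] -0.0466
top 0 72 [0.6053 0.0241 0.0851] 0.0004
top 0.05 72 [0.6054 0.0741 0.0853] 0.05
top 0.1 98 [0.6062 0.1337 0.0852] 0.1003
```

Emit:
play_rows:
  motion:
    - [[-0.04,-0.002,0,0,0,0,-0.9],[-0.08,-0.003,0,0,0,0,-0.9],[-0.12,-0.004,0,0,0,0,-0.9],[-0.16,-0.005,0,0,0,0,-0.9],[-0.2,-0.006,0,0,0,0,-0.9],[-0.24,-0.007,0,0,0,0,-0.9],[-0.28,-0.008,0,0,0,0,-0.9],[-0.32,-0.008,0,0,0,0,-0.9],[-0.36,-0.008,0,0,0,0,-0.9],[-0.39,-0.008,0,0,0,0,-0.9]]

```text
time_s: 39.4
ee_pos: [0.6052, 0.114, 0.0689]
eef_rot: [-3.141, -0.0, 1.563]
force: [-0.4, 0.5, -0.9]
grip_width: 0.0235
grip_force: 60.0
```

Run:
```python
from p import *
import m
plan([])
for n in ('scene','top'):
    c=cam(n); X=xyz(c)
    for a,b in ((-.18,-.13),(-.12,-.03),(0,.04)):
        k=(X[...,2]>.074)&(X[...,2]<.12)&(abs(X[...,0]-.605)<.03)&(X[...,1]>a)&(X[...,1]<b)&(c['z_map']>0)
        if k.sum()>3: print(n,a,k.sum(),np.median(X[k],0).round(4),X[k][:,1].min().round(4))
```

```text
t 39.4 true [0.6052 0.114  0.0964] q [0.13 0.57 1.45 0.   1.12 0.13] grip 0.0235 60.0
scene -0.18 21 [ 0.6033 -0.1371  0.0838] -0.1459
scene -0.12 136 [ 0.6044 -0.0744  0.0838] -0.1197
scene 0 65 [0.6059 0.0201 0.0843] 0.0009
top -0.18 27 [ 0.6013 -0.1405  0.084 ] -0.1691
top -0.12 100 [ 0.6027 -0.0769  0.0852] -0.1187
top 0 43 [0.6038 0.0198 0.085 ] 0.0003
```

Emit:
play_rows:
  motion:
    - [[-0.04,0.003,0,0,0,0,-0.9],[-0.08,0.004,0,0,0,0,-0.9],[-0.12,0.004,0,0,0,0,-0.9],[-0.16,0.004,0,0,0,0,-0.9],[-0.2,0.004,0,0,0,0,-0.9],[-0.24,0.004,0,0,0,0,-0.9],[-0.28,0.004,0,0,0,0,-0.9],[-0.32,0.004,0,0,0,0,-0.9],[-0.36,0.004,0,0,0,0,-0.9],[-0.39,0.004,0,0,0,0,-0.9]]

```text
time_s: 40.5
ee_pos: [0.6055, 0.0165, 0.0689]
eef_rot: [-3.141, -0.0, 1.563]
force: [0.8, -0.7, -2.5]
grip_width: 0.0234
grip_force: 60.0
```

Run:
```python
from p import *
import m
plan([]); m.rod(); print(get_obs()['force'])
for n in ('scene','top'):
    c=cam(n); X=xyz(c)
    k=(X[...,2]>.066)&(X[...,2]<.1)&(abs(X[...,0]-.605)<.012)&(X[...,1]>-.27)&(X[...,1]<-.2)&(c['z_map']>0)
    if k.sum()>3: print(n,k.sum(),np.median(X[k],0).round(4),X[k][:,1].min().round(4))
```

```text
t 40.5 true [0.6055 0.0165 0.0964] q [-0.03  0.55  1.48  0.    1.11 -0.03] grip 0.0234 60.0
scene red 27 [329. 216.] [ 0.6123 -0.0037  0.0873] z95 0.0935 [608.9  -4.1  16.    6.3   3.4]
scene red 51 [344. 219.] [0.6116 0.0337 0.089 ] z95 0.095 [607.8  33.5  21.5  12.3  14.6]
scene red 212 [396. 230.] [0.5294 0.157  0.0207] z95 0.0265 [528.1 157.3  70.   17.7  89.7]
top red 148 [246. 220.] [0.5182 0.162  0.0417] z95 0.0313 [499.4 127.8 136.9  42.3  57.5]
[ 1.49736174  1.15123182 -1.33290227]
scene 47 [ 0.6039 -0.2233  0.0846] -0.241
top 46 [ 0.6014 -0.2214  0.0847] -0.2437
```

Emit:
play_rows:
  motion:
    - [[-0.004,0,0,0,0,0,-0.9],[-0.008,0,0,0,0,0,-0.9],[-0.012,0,0,0,0,0,-0.9],[-0.016,0,0,0,0,0,-0.9],[-0.016,0,0,0,0,0,-0.9],[-0.016,0,0,0,0,0,-0.9]]

```text
time_s: 41.3
ee_pos: [0.6054, 0.0141, 0.0689]
eef_rot: [-3.141, -0.001, 1.564]
force: [-0.0, 5.3, -1.5]
grip_width: 0.0232
grip_force: 60.0
```

Emit:
play_rows:
  motion:
    - [[0,0,0,0,0,0,0.1],[0,0,0,0,0,0,0.1],[0,0,0,0,0,0,0.1],[0,0,0,0,0,0,0.1],[0,0,0,0,0,0,0.1],[0,0,-0.1,0,0,0,0.1],[0,0,-0.2,0,0,0,0.1],[0,0,-0.4,0,0,0,0.1],[0,0,-0.6,0,0,0,0.1],[0,0,-0.8,0,0,0,0.1]]

```text
time_s: 42.3
ee_pos: [0.6051, 0.0134, 0.271]
eef_rot: [-3.141, 0.0, 1.563]
force: [0.8, -0.5, 0.3]
grip_width: 0.0515
grip_force: 0.0
```

Run:
```python
from p import *
import m
plan([]); m.rod('r2'); m.rollers()
for n in ('scene','top'):
    c=dict(np.load(f'pics/r2_{n}.npz')); X=xyz(c); H=m.hsv(c)
    k=(X[...,2]>.066)&(X[...,2]<.1)&(abs(X[...,0]-.605)<.012)&(X[...,1]>-.27)&(X[...,1]<-.2)&(c['z_map']>0)
    if k.sum()>3: print(n,k.sum(),np.median(X[k],0).round(4),X[k][:,1].min().round(4))
    # bridges: orange blocks
    h,s=H[...,0],H[...,1]; o=(h>6)&(h<17)&(s>130)&(X[...,1]<-.3)&(X[...,1]>-.5)
    for q in m.comps(c,o): print('orange',X[q].mean(0).round(4),m.rect(X[q][X[q][:,2]>np.percentile(X[q][:,2],95)-.006]))
    w=(X[...,2]>.088)&(X[...,2]<.102)&(X[...,1]<-.3)&(X[...,1]>-.5)&(X[...,0]>.4)&(X[...,0]<.65)&(s<60)&(H[...,2]>110)
    for lo,hi in((.42,.53),(.53,.63)):
        P=X[w&(X[...,0]>lo)&(X[...,0]<hi)]; print('cross',len(P),P.mean(0).round(4),m.rect(P))
```

```text
t 42.3 true [0.6051 0.0134 0.2985] q [-0.04  0.39  1.24 -0.    1.51 -0.03] grip 0.0515 0.0
scene red 194 [336. 219.] [0.612  0.0145 0.0821] z95 0.0885 [608.2  14.9  22.   47.8   2.6]
scene red 211 [396. 230.] [0.5293 0.1572 0.0207] z95 0.0267 [528.2 157.4  17.5  69.9   1.5]
top red 76 [241. 220.] [0.518  0.1746 0.0459] z95 0.0309 [485.1 130.1 150.4  29.7  51.1]
scene 205 x [-61.5  13.4] y [-74.4 -55.7 -46.4] z [63.4 67.7] ang [-23.5 -60.9  77.7  29.3   0.2]
scene 228 x [-63.9  16.3] y [-12.4   7.1  17.7] z [63.7 67.3] ang [-23.6   2.4  30.5  83.5  89.3]
scene 324 x [-54.6  66. ] y [49.3 66.4 81.4] z [63.6 78.1] ang [  4.9  62.1 123.6  42.    1.4]
scene 181 x [23.9 60.3] y [-83.6 -59.4 -44.6] z [59.8 69.1] ang [ 41.9 -60.8  41.3  49.3  21. ]
scene 150 x [24.9 56.8] y [-13.5   6.1  27.1] z [60.2 79.3] ang [43.9  5.4 32.9 43.9 29.2]
top 46 x [44.4 66.6] y [49.3 60.6 70.5] z [65.6 79.2] ang [54.7 59.7 23.8 22.2  4.9]
top 28 x [53.  61.1] y [-76.6 -61.8 -48.1] z [65.2 71.5] ang [ 57.4 -62.3  28.7   8.   87.6]
top 228 x [-53.8  41.2] y [50.8 59.4 70.5] z [64.7 70.2] ang [-5.7 61.8 24.6 96.
[... 155 characters left out ...]
.4 70.5] ang [ -8.5 -64.8 103.   38.6   2.1]
scene 52 [ 0.6043 -0.2246  0.0887] -0.2441
orange [ 0.5031 -0.3806  0.1203] [ 499.2 -382.5   16.6   27.     7.6]
orange [ 0.5746 -0.3917  0.1206] [ 571.2 -394.4   25.8   19.2   86.2]
cross 154 [ 0.4985 -0.3794  0.094 ] [ 494.9 -384.    27.2   89.8   10.5]
cross 157 [ 0.5727 -0.3894  0.094 ] [ 569.1 -396.2   91.1   25.6   85.6]
top 65 [ 0.6024 -0.2236  0.0889] -0.2461
orange [ 0.5668 -0.395   0.128 ] [ 568.3 -395.1   27.6   21.9   79.5]
orange [ 0.4938 -0.3835  0.1278] [ 494.8 -384.2   21.9   24.5    1.1]
cross 165 [ 0.4951 -0.3826  0.0955] [ 495.8 -386.    23.8   89.3    9.3]
cross 167 [ 0.5688 -0.3954  0.0957] [ 569.5 -398.2   89.1   25.4   83.2]
```

The rod is home, with 5 N contact felt at the eye and the tip 50 mm past the far one. The rollers are still in place. Next the bridges, starting with the one nearer the robot.

Run:
```python
from p import *
B=np.array([.4955,-.3845,.115]); S=down(np.radians(100))
plan([('w1',[.55,-.18,.29],down(np.radians(95))),('w2',B+[0,0,.14],S),('w3',B+[0,0,.05],S),('at',B,S)])
```

```text
t 42.5 true [0.6056 0.0134 0.297 ] q [-0.04  0.39  1.24  0.    1.51 -0.03] grip 0.0518 0.0
w1 [-0.7752, -0.2167, 0.0278] [0.0003, 0.0, -0.0151] rows 4.0
w2 [-0.7959, -0.2885, 0.14] [0.0, 0.0, -0.0139] rows 4.3
w3 [0.0, -0.0, 0.36] [0.0, 0.0, 0.0] rows 1.8
at [0.0, -0.0, 0.2] [0.0, 0.0, 0.0] rows 1.0
```

Emit:
play_rows:
  motion:
    - [[-0.2,-0.055,0.02,0,0,-0.005,0.1],[-0.4,-0.11,0.028,0,0,-0.01,0.1],[-0.6,-0.165,0.028,0,0,-0.0151,0.1],[-0.775,-0.217,0.028,0,0,-0.0151,0.1],[-0.775,-0.217,0.028,0,0,-0.0151,0.1],[-0.775,-0.217,0.028,0,0,-0.0151,0.1]]

```text
time_s: 43.1
ee_pos: [0.5491, -0.1806, 0.2603]
eef_rot: [-3.139, -0.001, 1.656]
force: [0.1, 0.0, 0.4]
grip_width: 0.0519
grip_force: 0.0
```

Emit:
play_rows:
  motion:
    - [[-0.16,-0.06,0.03,0,0,-0.004,0.1],[-0.32,-0.12,0.06,0,0,-0.008,0.1],[-0.48,-0.18,0.09,0,0,-0.012,0.1],[-0.64,-0.24,0.12,0,0,-0.0139,0.1],[-0.796,-0.289,0.14,0,0,-0.0139,0.1],[-0.796,-0.289,0.14,0,0,-0.0139,0.1],[-0.796,-0.289,0.14,0,0,-0.0139,0.1],[-0.796,-0.289,0.14,0,0,-0.0139,0.1]]

```text
time_s: 43.9
ee_pos: [0.496, -0.3828, 0.2266]
eef_rot: [-3.141, -0.001, 1.747]
force: [0.3, -0.3, -0.4]
grip_width: 0.0513
grip_force: 0.0
```

Run:
```python
from p import *
B=np.array([.4955,-.3845,.115]); S=down(np.radians(100))
plan([('at',B,S)])
```

```text
t 43.9 true [ 0.496  -0.3828  0.2541] q [-0.72  0.46  1.24  0.    1.44 -0.89] grip 0.0513 0.0
at [-0.0068, -0.003, 0.5563] [-0.0001, -0.0001, 0.0003] rows 2.8
```

Emit:
play_rows:
  motion:
    - [[-0.007,-0.003,0.15,0,0,0,0.1],[-0.007,-0.003,0.28,0,0,0,0.1],[-0.007,-0.003,0.4,0,0,0,0.1],[-0.007,-0.003,0.48,0,0,0,0.1],[-0.007,-0.003,0.556,0,0,0,0.1],[-0.007,-0.003,0.556,0,0,0,0.1],[-0.007,-0.003,0.556,0,0,0,-0.8],[-0.007,-0.003,0.556,0,0,0,-0.8],[-0.007,-0.003,0.556,0,0,0,-0.8],[-0.007,-0.003,0.556,0,0,0,-0.8]]

```text
time_s: 44.9
ee_pos: [0.4949, -0.3864, 0.0887]
eef_rot: [3.141, 0.001, 1.746]
force: [-3.9, -1.6, 1.6]
grip_width: 0.0238
grip_force: 59.9
```

Emit:
play_rows:
  motion:
    - [[0,0,0,0,0,0,-0.8],[0,0,0,0,0,0,-0.8],[0,0,-0.04,0,0,0,-0.8],[0,0,-0.12,0,0,0,-0.8],[0,0,-0.25,0,0,0,-0.8],[0,0,-0.4,0,0,0,-0.8],[0,0,-0.55,0,0,0,-0.8],[0,0,-0.7,0,0,0,-0.8],[0,0,-0.8,0,0,0,-0.8],[0,0,-0.8,0,0,0,-0.8]]

```text
time_s: 45.9
ee_pos: [0.4952, -0.3868, 0.2918]
eef_rot: [3.138, 0.005, 1.745]
force: [-0.7, 0.0, -1.8]
grip_width: 0.0233
grip_force: 59.9
```

```bash
cat >> p.py <<'E'
RL=np.array([.4127,.282]); RY=.035
def rail(y,z): return np.array([RL[0]-np.sin(RY)*y,RL[1]+np.cos(RY)*y,z])
E
python3 - <<'E'
from p import *
H=rail(.055,.17); print(H)
plan([('w1',[.5,-.18,.315],down(np.radians(125))),('w2',[.48,.03,.315],down(np.radians(155))),('w3',H+[0,-0.06,.145],down(np.pi+RY)),('w4',H+[0,0,.145],down(np.pi+RY))])
E
```

```text
[0.41077539 0.33696632 0.17      ]
t 45.9 true [ 0.4951 -0.3867  0.3193] q [-0.72  0.43  1.13 -0.    1.57 -0.9 ] grip 0.0233 59.9
w1 [0.8114, 0.1624, 0.0142] [0.0004, 0.0009, -0.0694] rows 4.1
w2 [0.734, 0.4163, 0.0] [-0.0, 0.0, -0.0833] rows 4.2
w3 [0.6684, 0.7783, 0.0] [-0.0, 0.0, -0.075] rows 5.1
w4 [-0.0084, 0.2399, 0.0] [0.0, 0.0, 0.0] rows 1.2
```

Emit:
play_rows:
  motion:
    - [[0.13,0.025,0.01,0,0,-0.01,-0.8],[0.26,0.05,0.014,0,0,-0.022,-0.8],[0.4,0.08,0.014,0,0,-0.034,-0.8],[0.54,0.11,0.014,0,0,-0.046,-0.8],[0.68,0.14,0.014,0,0,-0.058,-0.8],[0.811,0.162,0.014,0,0.001,-0.0694,-0.8],[0.811,0.162,0.014,0,0.001,-0.0694,-0.8]]

```text
time_s: 46.6
ee_pos: [0.499, -0.1764, 0.283]
eef_rot: [3.141, -0.009, 2.187]
force: [-0.3, -1.0, -2.5]
grip_width: 0.0238
grip_force: 59.9
```

Emit:
play_rows:
  motion:
    - [[0.12,0.07,0,0,0,-0.013,-0.8],[0.24,0.14,0,0,0,-0.027,-0.8],[0.37,0.21,0,0,0,-0.041,-0.8],[0.5,0.28,0,0,0,-0.055,-0.8],[0.62,0.35,0,0,0,-0.069,-0.8],[0.734,0.416,0,0,0,-0.0833,-0.8],[0.734,0.416,0,0,0,-0.0833,-0.8]]

```text
time_s: 47.3
ee_pos: [0.4787, 0.0327, 0.2844]
eef_rot: [3.138, -0.007, 2.71]
force: [0.8, 0.2, -2.4]
grip_width: 0.0235
grip_force: 59.9
```

Emit:
play_rows:
  motion:
    - [[0.1,0.11,0,0,0,-0.011,-0.8],[0.2,0.23,0,0,0,-0.022,-0.8],[0.3,0.34,0,0,0,-0.033,-0.8],[0.4,0.46,0,0,0,-0.044,-0.8],[0.5,0.57,0,0,0,-0.055,-0.8],[0.6,0.68,0,0,0,-0.066,-0.8],[0.668,0.778,0,0,0,-0.075,-0.8],[0.668,0.778,0,0,0,-0.075,-0.8],[0.668,0.778,0,0,0,-0.075,-0.8]]

```text
time_s: 48.2
ee_pos: [0.4104, 0.2767, 0.2861]
eef_rot: [3.137, -0.004, -3.108]
force: [1.5, -0.4, -2.0]
grip_width: 0.0236
grip_force: 59.9
```

```bash
cat > br.py <<'E'
from p import *
import m,sys
y=float(sys.argv[1]); H=rail(y,.17); S=down(np.pi+RY)
plan([('w4',H+[0,0,.145],S),('low',H+[0,0,.06],S),('hang',H,S)])
for n in ('scene','top'):
    c=shot(n,sys.argv[2]+n); X=xyz(c); Hh=m.hsv(c)
    w=(X[...,1]>H[1]-.12)&(X[...,1]<H[1]+.05)&(abs(X[...,0]-H[0])<.08)&(X[...,2]>.15)&(X[...,2]<.35)&(Hh[...,1]>130)&(Hh[...,0]>6)&(Hh[...,0]<17)
    if w.sum()>5: print(n,'orange',w.sum(),X[w].mean(0).round(4),'max',np.percentile(X[w],97,axis=0).round(3),'min',np.percentile(X[w],3,axis=0).round(3))
    w=(X[...,1]>H[1]-.12)&(X[...,1]<H[1]+.05)&(abs(X[...,0]-H[0])<.09)&(X[...,2]>.145)&(X[...,2]<.35)&(Hh[...,1]<60)&(Hh[...,2]>110)
    if w.sum()>5: print(n,'white',w.sum(),X[w].mean(0).round(4),'max',np.percentile(X[w],99,axis=0).round(3),'min',np.percentile(X[w],1,axis=0).round(3))
E
python3 br.py .055 b1
```

```text
t 48.2 true [0.4105 0.2766 0.3136] q [ 0.52  0.12  1.53  0.01  1.49 -1.09] grip 0.0236 59.9
w4 [-0.0095, 0.241, -0.0044] [0.0008, -0.0006, -0.0003] rows 1.2
low [0.0, -0.0, 0.34] [0.0, 0.0, 0.0] rows 1.7
hang [0.0, -0.0, 0.24] [0.0, 0.0, 0.0] rows 1.2
scene orange 156 [0.4221 0.2773 0.3152] max [0.426 0.288 0.328] min [0.411 0.267 0.299]
scene white 455 [0.448  0.2802 0.2624] max [0.457 0.3   0.332] min [0.373 0.266 0.203]
```

Emit:
play_rows:
  motion:
    - [[-0.009,0.08,0,0,0,0,-0.8],[-0.009,0.16,0,0,0,0,-0.8],[-0.009,0.241,0,0.0008,-0.0006,0,-0.8],[-0.009,0.241,0.06,0.0008,-0.0006,0,-0.8],[-0.009,0.241,0.12,0.0008,-0.0006,0,-0.8],[-0.009,0.241,0.2,0.0008,-0.0006,0,-0.8],[-0.009,0.241,0.28,0.0008,-0.0006,0,-0.8],[-0.009,0.241,0.36,0.0008,-0.0006,0,-0.8],[-0.009,0.241,0.44,0.0008,-0.0006,0,-0.8],[-0.009,0.241,0.44,0.0008,-0.0006,0,-0.8]]

```text
time_s: 49.3
ee_pos: [0.4098, 0.3365, 0.1752]
eef_rot: [-3.14, -0.002, -3.109]
force: [-0.8, -0.6, -2.4]
grip_width: 0.0238
grip_force: 59.9
```

```bash
python3 br.py .055 b2
```

```text
t 49.3 true [0.4099 0.3365 0.2027] q [ 0.62  0.28  1.61 -0.    1.26 -0.98] grip 0.0238 59.9
w4 [-0.0029, 0.0012, -0.4492] [-0.0003, -0.0003, -0.0004] rows 2.2
low [0.0, -0.0, 0.34] [0.0, 0.0, 0.0] rows 1.7
hang [0.0, -0.0, 0.24] [0.0, 0.0, 0.0] rows 1.2
scene orange 137 [0.4211 0.337  0.2055] max [0.426 0.347 0.218] min [0.408 0.328 0.188]
scene white 286 [0.4385 0.3293 0.2003] max [0.456 0.36  0.326] min [0.383 0.258 0.146]
```

Emit:
play_rows:
  motion:
    - [[-0.003,0,0.04,0,0,0,-0.8],[-0.003,0,0.08,0,0,0,-0.8],[-0.003,0,0.1,0,0,0,-0.8],[-0.003,0,0.11,0,0,0,-0.8],[-0.003,0,0.118,0,0,0,-0.8],[-0.003,0,0.118,0,0,0,-0.8],[-0.003,0,0.118,0,0,0,-0.8]]

```text
time_s: 50.1
ee_pos: [0.4111, 0.3384, 0.1484]
eef_rot: [3.14, 0.002, -3.107]
force: [-0.0, -0.3, -2.1]
grip_width: 0.0241
grip_force: 59.9
```

```bash
python3 -c "
from p import *
plan([]);print(get_obs()['force'])"
```

```text
t 50.1 true [0.411  0.3383 0.1759] q [ 0.62  0.31  1.63 -0.    1.2  -0.99] grip 0.0241 59.9
[-0.02617988 -0.25948639 -2.07133996]
```

Emit:
play_rows:
  motion:
    - [[0,0,0.006,0,0,0,-0.8],[0,0,0.012,0,0,0,-0.8],[0,0,0.016,0,0,0,-0.8],[0,0,0.016,0,0,0,-0.8],[0,0,0.016,0,0,0,-0.8]]

```text
time_s: 50.6
ee_pos: [0.411, 0.3384, 0.1458]
eef_rot: [3.14, 0.002, -3.107]
force: [-6.6, -3.6, 16.2]
grip_width: 0.0233
grip_force: 59.9
```

```bash
python3 -c "
from p import *
plan([]);print(get_obs()['force'])"
```

```text
t 50.6 true [0.4109 0.3384 0.1733] q [ 0.62  0.31  1.64  0.    1.19 -0.99] grip 0.0233 59.9
[-6.55222503 -3.58864839 16.20970095]
```

Emit:
play_rows:
  motion:
    - [[0,0,-0.006,0,0,0,-0.8],[0,0,-0.006,0,0,0,-0.2],[0,0,-0.006,0,0,0,0],[0,0,-0.006,0,0,0,0],[0,0,-0.006,0,0,0,0],[0,0,-0.006,0,0,0,0],[0,0,-0.1,0,0,0,0],[0,0,-0.2,0,0,0,0],[0,0,-0.35,0,0,0,0],[0,0,-0.5,0,0,0,0]]

```text
time_s: 51.6
ee_pos: [0.4105, 0.3379, 0.2703]
eef_rot: [3.141, 0.001, -3.107]
force: [0.8, -0.1, -0.1]
grip_width: 0.0471
grip_force: 0.0
```

```bash
python3 br.py .055 b3
python3 - <<'E'
from p import *
import cv2
a=cv2.imread('pics/b3scene.png'); cv2.imwrite('pics/b3c.png',cv2.resize(a[110:270,200:520],(800,400),interpolation=cv2.INTER_CUBIC))
B=np.array([.5693,-.397,.115]); S=down(np.radians(84.5))
plan([('w1',[.47,.16,.30],down(np.radians(160))),('w2',[.52,-.04,.29],down(np.radians(130))),('w3',[.55,-.23,.28],down(np.radians(105))),('w4',B+[0,0,.14],S)])
E
```

```text
t 51.6 true [0.4105 0.3379 0.2978] q [ 0.62  0.21  1.46 -0.    1.46 -0.99] grip 0.0471 0.0
w4 [-0.0009, -0.0039, -0.0688] [0.0001, 0.0001, -0.0001] rows 0.3
low [0.0, -0.0, 0.34] [0.0, 0.0, 0.0] rows 1.7
hang [0.0, -0.0, 0.24] [0.0, 0.0, 0.0] rows 1.2
scene orange 130 [0.4196 0.3377 0.1763] max [0.424 0.348 0.188] min [0.408 0.328 0.159]
scene white 175 [0.4273 0.3316 0.1944] max [0.455 0.362 0.338] min [0.366 0.302 0.145]
t 51.7 true [0.4117 0.3388 0.3016] q [ 0.62  0.21  1.46 -0.    1.46 -0.99] grip 0.0468 0.0
w1 [-0.2075, -0.7234, 0.0042] [0.0011, 0.0011, 0.0611] rows 3.8
w2 [-0.4616, -0.6834, 0.04] [-0.0, -0.0, 0.0833] rows 4.1
w3 [-0.6593, -0.3966, 0.04] [0.0, -0.0, 0.0694] rows 3.9
w4 [-0.6652, -0.0983, 0.1] [-0.0, -0.0, 0.0569] rows 3.4
```

View pics/b3c.png

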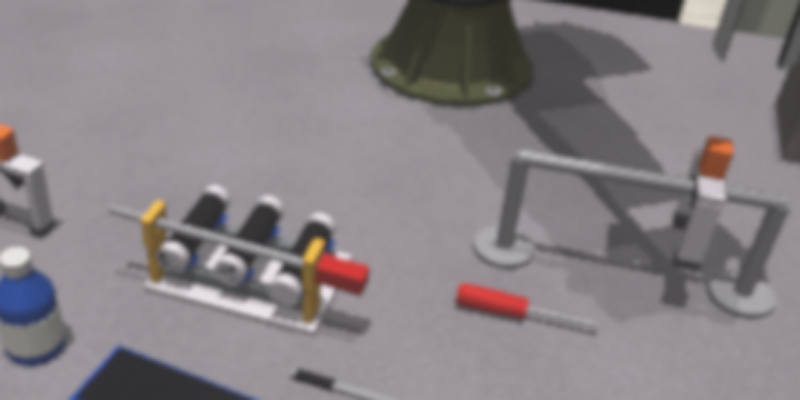

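The crop shows the first bridge hanging straight on the bar at (705,200). The rod is through both eyes with its handle at (343,273) against the near eye. Now the second bridge.

Emit:
play_rows:
  motion:
    - [[-0.208,-0.723,0.004,0.001,0.001,0.061,0.1],[-0.208,-0.723,0.004,0.001,0.001,0.061,0.1],[-0.208,-0.723,0.004,0.001,0.001,0.061,0.1],[-0.208,-0.723,0.004,0.001,0.001,0.061,0.1],[-0.208,-0.723,0.004,0.001,0.001,0.061,0.1],[-0.208,-0.723,0.004,0.001,0.001,0.061,0.1]]

```text
time_s: 52.3
ee_pos: [0.469, 0.1589, 0.2675]
eef_rot: [-3.135, -0.005, 2.791]
force: [0.3, 0.1, 0.5]
grip_width: 0.0517
grip_force: 0.0
```

Emit:
play_rows:
  motion:
    - [[-0.462,-0.683,0.04,0,0,0.0833,0.1],[-0.462,-0.683,0.04,0,0,0.0833,0.1],[-0.462,-0.683,0.04,0,0,0.0833,0.1],[-0.462,-0.683,0.04,0,0,0.0833,0.1],[-0.462,-0.683,0.04,0,0,0.0833,0.1],[-0.462,-0.683,0.04,0,0,0.0833,0.1]]

```text
time_s: 52.9
ee_pos: [0.5192, -0.0405, 0.258]
eef_rot: [-3.134, -0.001, 2.27]
force: [0.1, 1.4, 0.3]
grip_width: 0.0519
grip_force: 0.0
```

Emit:
play_rows:
  motion:
    - [[-0.659,-0.397,0.04,0,0,0.0694,0.1],[-0.659,-0.397,0.04,0,0,0.0694,0.1],[-0.659,-0.397,0.04,0,0,0.0694,0.1],[-0.659,-0.397,0.04,0,0,0.0694,0.1],[-0.659,-0.397,0.04,0,0,0.0694,0.1],[-0.659,-0.397,0.04,0,0,0.0694,0.1]]

```text
time_s: 53.5
ee_pos: [0.5495, -0.2291, 0.2488]
eef_rot: [-3.135, 0.002, 1.835]
force: [-0.8, 1.1, -0.5]
grip_width: 0.0515
grip_force: 0.0
```

Emit:
play_rows:
  motion:
    - [[-0.665,-0.098,0.1,0,0,0.0569,0.1],[-0.665,-0.098,0.1,0,0,0.0569,0.1],[-0.665,-0.098,0.1,0,0,0.0569,0.1],[-0.665,-0.098,0.1,0,0,0.0569,0.1],[-0.665,-0.098,0.1,0,0,0.0569,0.1],[-0.665,-0.098,0.1,0,0,0.0569,0.1],[-0.665,-0.098,0.1,0,0,0.0569,0.1]]

```text
time_s: 54.2
ee_pos: [0.5694, -0.3954, 0.2258]
eef_rot: [-3.137, 0.005, 1.479]
force: [-0.6, -0.5, 0.5]
grip_width: 0.0518
grip_force: 0.0
```

Run:
```python
from p import *
B=np.array([.5693,-.397,.115]); S=down(np.radians(84.5))
plan([('at',B,S)])
```

```text
t 54.2 true [ 0.5695 -0.3953  0.2533] q [-0.66  0.62  1.   -0.01  1.52 -0.56] grip 0.0518 0.0
at [-0.0036, 0.0027, 0.5531] [-0.0007, 0.0008, 0.0006] rows 2.8
```

Emit:
play_rows:
  motion:
    - [[-0.004,0.003,0.15,0,0,0,0.1],[-0.004,0.003,0.28,0,0,0,0.1],[-0.004,0.003,0.4,0,0,0,0.1],[-0.004,0.003,0.48,-0.0007,0.0008,0.0006,0.1],[-0.004,0.003,0.553,-0.0007,0.0008,0.0006,0.1],[-0.004,0.003,0.553,-0.0007,0.0008,0.0006,0.1],[-0.004,0.003,0.553,-0.0007,0.0008,0.0006,-0.8],[-0.004,0.003,0.553,-0.0007,0.0008,0.0006,-0.8],[-0.004,0.003,0.553,-0.0007,0.0008,0.0006,-0.8],[-0.004,0.003,0.553,-0.0007,0.0008,0.0006,-0.8]]

```text
time_s: 55.2
ee_pos: [0.5686, -0.3995, 0.0875]
eef_rot: [3.141, 0.0, 1.472]
force: [0.1, 0.8, 6.2]
grip_width: 0.0237
grip_force: 59.9
```

Emit:
play_rows:
  motion:
    - [[0,0,0,0,0,0,-0.8],[0,0,0,0,0,0,-0.8],[0,0,-0.04,0,0,0,-0.8],[0,0,-0.12,0,0,0,-0.8],[0,0,-0.25,0,0,0,-0.8],[0,0,-0.4,0,0,0,-0.8],[0,0,-0.55,0,0,0,-0.8],[0,0,-0.7,0,0,0,-0.8],[0,0,-0.8,0,0,0,-0.8],[0,0,-0.8,0,0,0,-0.8]]

```text
time_s: 56.2
ee_pos: [0.5689, -0.3999, 0.2908]
eef_rot: [3.137, 0.003, 1.472]
force: [-0.6, -0.2, -2.4]
grip_width: 0.0234
grip_force: 59.9
```

Run:
```python
from p import *
H=rail(-.05,.17); print(H)
plan([('w1',[.54,-.2,.32],down(np.radians(115))),('w2',[.5,-.0,.32],down(np.radians(148))),('w3',H+[0,-0.02,.15],down(np.pi+RY))])
```

```text
[0.41444964 0.23203062 0.17      ]
t 56.2 true [ 0.5688 -0.3998  0.3183] q [-0.67  0.61  0.87 -0.    1.66 -0.57] grip 0.0234 59.9
w1 [0.7844, -0.1939, -0.01] [0.0005, 0.0007, -0.0852] rows 4.0
w2 [0.7927, 0.1931, 0.0] [0.0, 0.0, -0.0917] rows 4.1
w3 [0.7396, 0.5379, 0.0] [0.0, 0.0, -0.0945] rows 4.6
```

Emit:
play_rows:
  motion:
    - [[0.13,-0.032,0,0,0,-0.014,-0.8],[0.26,-0.065,-0.01,0,0,-0.028,-0.8],[0.4,-0.1,-0.01,0,0,-0.043,-0.8],[0.54,-0.13,-0.01,0,0,-0.057,-0.8],[0.68,-0.165,-0.01,0,0,-0.072,-0.8],[0.784,-0.194,-0.01,0,0.0007,-0.0852,-0.8],[0.784,-0.194,-0.01,0,0.0007,-0.0852,-0.8]]

```text
time_s: 56.9
ee_pos: [0.5389, -0.1968, 0.288]
eef_rot: [-3.141, -0.007, 2.013]
force: [0.4, -1.0, -1.4]
grip_width: 0.0236
grip_force: 59.9
```

Emit:
play_rows:
  motion:
    - [[0.13,0.032,0,0,0,-0.015,-0.8],[0.26,0.065,0,0,0,-0.03,-0.8],[0.4,0.1,0,0,0,-0.046,-0.8],[0.54,0.13,0,0,0,-0.062,-0.8],[0.68,0.165,0,0,0,-0.077,-0.8],[0.793,0.193,0,0,0,-0.0917,-0.8],[0.793,0.193,0,0,0,-0.0917,-0.8]]

```text
time_s: 57.6
ee_pos: [0.4987, 0.0025, 0.289]
eef_rot: [3.139, -0.005, 2.588]
force: [-0.4, 0.0, -2.7]
grip_width: 0.0236
grip_force: 59.9
```

Emit:
play_rows:
  motion:
    - [[0.11,0.08,0,0,0,-0.014,-0.8],[0.22,0.16,0,0,0,-0.028,-0.8],[0.33,0.24,0,0,0,-0.042,-0.8],[0.44,0.32,0,0,0,-0.056,-0.8],[0.55,0.4,0,0,0,-0.07,-0.8],[0.66,0.48,0,0,0,-0.084,-0.8],[0.74,0.538,0,0,0,-0.0945,-0.8],[0.74,0.538,0,0,0,-0.0945,-0.8],[0.74,0.538,0,0,0,-0.0945,-0.8]]

```text
time_s: 58.5
ee_pos: [0.4139, 0.2119, 0.2904]
eef_rot: [3.138, -0.003, -3.108]
force: [-0.0, 0.3, -2.0]
grip_width: 0.0237
grip_force: 59.9
```

```bash
python3 br.py -.05 b4
```

```text
t 58.5 true [0.414  0.2118 0.3178] q [ 0.39  0.05  1.6   0.    1.49 -1.21] grip 0.0237 59.9
w4 [-0.005, 0.0803, 0.0117] [0.0006, -0.0004, -0.0001] rows 0.4
low [0.0, -0.0, 0.34] [0.0, 0.0, 0.0] rows 1.7
hang [0.0, -0.0, 0.24] [0.0, 0.0, 0.0] rows 1.2
scene orange 172 [0.4222 0.2129 0.3218] max [0.428 0.223 0.334] min [0.404 0.203 0.304]
scene white 392 [0.4518 0.2149 0.2669] max [0.459 0.227 0.301] min [0.409 0.201 0.218]
```

Emit:
play_rows:
  motion:
    - [[-0.005,0.08,0.01,0.0006,-0.0004,0,-0.8],[-0.005,0.08,0.08,0.0006,-0.0004,0,-0.8],[-0.005,0.08,0.16,0.0006,-0.0004,0,-0.8],[-0.005,0.08,0.24,0.0006,-0.0004,0,-0.8],[-0.005,0.08,0.32,0.0006,-0.0004,0,-0.8],[-0.005,0.08,0.4,0.0006,-0.0004,0,-0.8],[-0.005,0.08,0.48,0.0006,-0.0004,0,-0.8],[-0.005,0.08,0.53,0.0006,-0.0004,0,-0.8],[-0.005,0.08,0.56,0.0006,-0.0004,0,-0.8],[-0.005,0.08,0.56,0.0006,-0.0004,0,-0.8]]

```text
time_s: 59.6
ee_pos: [0.414, 0.2327, 0.1508]
eef_rot: [3.141, 0.0, -3.107]
force: [-0.1, -0.1, -2.4]
grip_width: 0.0239
grip_force: 59.9
```

Emit:
play_rows:
  motion:
    - [[0,0,0.005,0,0,0,-0.8],[0,0,0.01,0,0,0,-0.8],[0,0,0.01,0,0,0,-0.8],[0,0,0.01,0,0,0,-0.8]]

```text
time_s: 60.0
ee_pos: [0.4141, 0.2332, 0.1492]
eef_rot: [3.14, 0.002, -3.106]
force: [-0.4, 0.9, -1.1]
grip_width: 0.0237
grip_force: 59.9
```

```bash
python3 -c "
from p import *
plan([]);print(get_obs()['force'])"
```

```text
t 60.0 true [0.414  0.2332 0.1767] q [ 0.44  0.18  1.79  0.    1.17 -1.17] grip 0.0237 59.9
[-0.35670995  0.85511726 -1.11833279]
```

Lower about 3 mm more, then release and rise clear.

Emit:
play_rows:
  motion:
    - [[0,0,0.005,0,0,0,-0.8],[0,0,0.01,0,0,0,-0.8],[0,0,0.012,0,0,0,-0.8],[0,0,0.012,0,0,0,-0.8]]

```text
time_s: 60.4
ee_pos: [0.4139, 0.2331, 0.1458]
eef_rot: [3.141, 0.001, -3.106]
force: [-0.3, -0.3, -1.8]
grip_width: 0.0235
grip_force: 59.9
```

Emit:
play_rows:
  motion:
    - [[0,0,0,0,0,0,-0.2],[0,0,0,0,0,0,0],[0,0,0,0,0,0,0],[0,0,0,0,0,0,0],[0,0,0,0,0,0,0],[0,0,-0.1,0,0,0,0],[0,0,-0.2,0,0,0,0],[0,0,-0.35,0,0,0,0],[0,0,-0.5,0,0,0,0],[0,0,-0.5,0,0,0,0]]

```text
time_s: 61.4
ee_pos: [0.4151, 0.2336, 0.2755]
eef_rot: [3.138, 0.008, -3.106]
force: [0.4, -0.2, -0.8]
grip_width: 0.0467
grip_force: 0.0
```

```bash
python3 br.py -.05 b5
python3 - <<'E'
import m,cv2
m.rollers(); m.rod()
a=cv2.imread('pics/b5scene.png'); cv2.imwrite('pics/b5c.png',cv2.resize(a[100:350,170:530],(800,556),interpolation=cv2.INTER_CUBIC))
E
```

```text
t 61.4 true [0.4149 0.2335 0.303 ] q [ 0.44  0.08  1.61  0.    1.45 -1.17] grip 0.0467 0.0
w4 [0.0023, -0.0061, -0.0478] [0.0006, 0.0013, 0.0001] rows 0.2
low [0.0, -0.0, 0.34] [0.0, 0.0, 0.0] rows 1.7
hang [0.0, -0.0, 0.24] [0.0, 0.0, 0.0] rows 1.2
scene orange 117 [0.4237 0.2337 0.1765] max [0.429 0.243 0.188] min [0.41  0.224 0.159]
scene white 143 [0.436  0.2429 0.1918] max [0.461 0.271 0.335] min [0.386 0.211 0.146]
top orange 6 [0.4024 0.223  0.1826] max [0.403 0.225 0.188] min [0.401 0.221 0.171]
scene 207 x [-61.1  12.6] y [-75.8 -55.4 -46.3] z [63.6 67.4] ang [-24.3 -61.1  30.3  77.1  88.9]
scene 228 x [-65.1  16.1] y [-12.3   7.1  17.8] z [63.8 67.4] ang [-24.    2.7  30.8  86.   89.4]
scene 158 x [-54.9  20.2] y [50.8 66.3 81.4] z [64.6 68.2] ang [-16.5  66.   77.3  31.5   0.1]
scene 182 x [21.5 60.6] y [-83.6 -59.2 -40.3] z [59.9 71.3] ang [ 43.2 -59.4  39.7  54.   15.9]
scene 147 x [25.4 56.5] y [-13.3   6.7  42.9] z [61.2 78.4] ang [39.  11.5 36.1 57.7 18.8]
scene 158 x [34.  66.5] y [51.4 67.7 83. ] z [62.4 76.8] ang [49.7 68.4 33.4 36.4 88.3]
top 420 x [-53.7  65.7] y [50.7 64.9 79.1] z [64.  74.8] ang [  6.5  65.8  36.5 121.2  86.6]
top 28 x [53.6 60.9] y [-76.1 -61.7 -48.5] z [65.1 72.5] ang [ 57.1 -62.2  27.7   6.9  88. ]
top 374 x [-63.5  41.3] y [-14.1   0.9  15. ] z [63.7 71.2] ang [-10.6   4.9  39.  106.4  88.5]
top 393 x [-59.8  41.2] y [-81.3 -62.8 -47.6] z [62.8 70.7] ang [ -8.9 -64.8  34.7 105.2  89.3]
scene red 193 [336. 219.] [0.611  0.0137 0.0829] z95 0.0884 [606.2  13.8  49.   24.2  88.9]
scene red 210 [397. 230.] [0.5294 0.1574 0.0209] z95 0.0267 [527.2 157.3  18.4  69.9   1.4]
top red 149 [297. 187.] [0.6038 0.0138 0.0858] z95 0.0918 [604.5  14.4  44.7  22.3  89. ]
top red 200 [249. 220.] [0.5198 0.1539 0.0307] z95 0.0303 [431.8  56.9 331.1  59.2  47.2]
```

View pics/b5c.png

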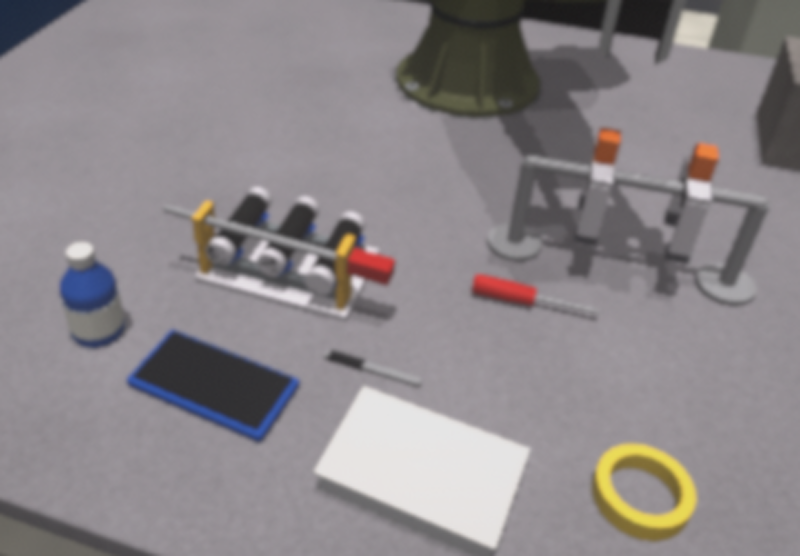

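The crop shows both bridges hanging on the bar at (600,180) and (695,200). The rollers are in place, the rod is locked with its handle at (370,265), and the bystanders are untouched. I'll let it settle for a second and hand in.

Emit:
play_rows:
  motion:
    - [[0,0,-0.05,0,0,0,0],[0,0,-0.05,0,0,0,0],[0,0,-0.05,0,0,0,0],[0,0,-0.05,0,0,0,0],[0,0,-0.05,0,0,0,0],[0,0,-0.05,0,0,0,0],[0,0,-0.05,0,0,0,0],[0,0,-0.05,0,0,0,0],[0,0,-0.05,0,0,0,0],[0,0,-0.05,0,0,0,0]]

```text
time_s: 62.7
ee_pos: [0.4138, 0.233, 0.2834]
eef_rot: [3.141, 0.001, -3.106]
force: [0.2, 1.1, -0.7]
grip_width: 0.0472
grip_force: 0.0
```

```bash
python3 -c "
from station import workorder
print(workorder.hand_in())"
```

```text
the job is handed in; nothing more can be done
None
```

I handed the job in at about 63 s with all three rollers in the cradle slots, the rod through both eyes with its handle against the near one, and both bridges hanging on the bar; hand-in returned no verdict, so this rests on my last camera and force readings.

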